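Bed an alabaster tablet in the sprung carving nest and lock it

ROBOT

A 6-joint arm with a two-finger parallel gripper is mounted at the origin on the work surface. World frame = base frame: x ahead of the robot, y to its left, z up, the work surface at z = 0. Lengths are in mm, angles in rad, forces in N, time in s.
With the tool pointing down it reaches from about 300 to 875 mm from the base axis. Payload 6.4 kg.
Tool frame: the origin (TCP) lies between the finger pads; the fingertips stand 25 mm ahead of it and the grasp point (between the pads) lies 6 mm ahead of it; z points along the fingers, y is the line along which they close (so a half turn about z gives the same grasp; the last joint's range is limited). The gripper opens to 88 mm and grips with 3 to 60 N. Pads are 18 mm wide; open, the fingers measure 123 mm over their backs; the gripper's body (75 mm by 187 mm) begins 45 mm behind the grasp point.
Start: joints at [-1.385, 0.181, 1.607, -0, 1.354, -0.206], TCP at [219.582, -531.437, 263.714] pointing down, gripper open.
Joint ranges: [-2.99, 2.99], [-0.89, 2.07], [0.3, 2.58], [-1.14, 4.28], [0, 2.63], [-3.12, 3.12]. Speed limits (rad/s): [2.57, 2.57, 3.01, 3.14, 3.14, 3.14].

INTERFACE

Orientations are given as a 3x3 rotation matrix whose columns are the frame's x, y, z axes.
In Python, from cell import ctrl gives the robot as it stands.
- The arm moves only by the tool step_arm, never from a script. Its argument "deltas" is a list of rows, each an object of numbers: "dx", "dy", "dz": the shift along the tool's x, y, z in m; "rx", "ry", "rz": the turn, a rotation vector about the tool's x, y, z in degrees. In form: [{"dx": .., "dy": .., "dz": .., "rx": .., "ry": .., "rz": ..}, ...]. A call has exactly 5 rows; each row shifts and turns the commanded pose from where the row before left it, along the tool's axes as they then stand; what a row does not reach is not made up. A row lasts 1/12 s, in which the tool goes at most 41.7 mm and 7.16 degrees, less where a joint would pass 70% of its speed; a pose out of reach is approached as far as the arm can. A call is refused whole if a number of a shift passes 0.0417 or a number of a turn 7.16, either way. A call with a gripper value outside its range is refused whole. "hand" is the closure, from 0 (fully open) to 1 (shut), set as the call begins (left out, the last holds). The fingers move at their own pace and stop on an object; "newtons" is the grip in N (left out, the last holds). Time passes only in rows, so rows that do not move let the fingers close, or fill a call up. It gives the time, the measured TCP pose, the force, the opening and the grip force at its end, in the units of the state.
- ctrl.observe(): the state, without advancing time (a new reading comes with each control period).
- ctrl.camera(name): name is "scene" or "top" or "wrist"; returns a dict with "pixels" (384x512x3 uint8, red, green, blue), "vertical_fov" (degrees; the focal length in pixels is half the picture's height over the tangent of half this angle, whatever the lens; pixels are square), "cx", "cy" (the principal point, pixels), "T" (4x4, takes a point from camera to world coordinates); the wrist camera has in their place "T_tool_cam" (4x4, takes a point from camera to tool coordinates, whose origin is the TCP and whose axes are the flange's). Camera axes: x right, y down, z forward; pixel columns grow to the right and rows downward; lengths in mm; the calibration is good to about 2 mm. A picture is of the moment at which its call begins: read the wrist's pose just before it. There is no depth.
- ctrl.job_done(): hands the job in; it is judged then, once.
The state is a dict: "t": time; "joint_positions": joint angles; "qd": joint speeds; "joint_efforts": joint torques, N m; "position": TCP position; "eef_rot": TCP orientation; "ft_force": force on the tool from outside, world axes, zero at the start; "wrist_torque": the same for the moment, N m; "gripper_width": finger opening in mm; "gripper_force": force on a finger pad.
Only numpy, scipy, OpenCV 4.12 (cv2) and the standard library are available. Lean on these libraries where they do the work, as an engineer would, in place of code of your own. Each camera call takes 0.05 s, during which the arm holds its last target. There are 200 camera calls.

TASK

Get the alabaster tablet ready for carving: take it, rings up, to the sloping carving stand and press it into the recess against the sprung jaw until it sits fully home, its face flush with the board all round. Then lock the jaw by standing the red-topped key in the slot behind it, right down to the bottom, and let go. Leave the other stone, the yellow key and the rest of the bench things where they are.

Things in the scene. Friction and masses are not known exactly. Their poses are not given: they have to be found in the camera images.
- nest: Sloping wooden nest board of the carving stand, fixed, tilted 28 deg from level. Origin on its face at the recess's centre, about 97 mm above the bench; z = outward normal of the face (up and towards the robot's side), x = up the slope, y = level across. The board spans x -64 to +94 mm, y -92 to +92 mm, 46 mm thick; nothing stands above its face (z = 0).
- recess (a point): Centre of the flat floor of the tablet's recess, 30 mm below the nest's origin, same axes. The recess is 114 mm along y (-57 to +57 mm); its down-slope wall is at x = -32 mm and its up-slope side is the sprung jaw. So a seated tablet has its short side along x and its centre at x = 0. The mouth has 4 mm 45 deg chamfers on the three fixed sides.
- jaw (a joint): Sprung jaw: dark wooden bar 106 mm along nest y, brass-faced; its top is 2 mm below the board's face and its front ramps from nest x = 36 mm there to 30 mm at 9 mm depth, then drops straight. Slides up the slope (nest +x): 0 m = rest, about 0.002 with the tablet in, 0.005 = stop. Spring 3 to 4 N: it grips a half-entered tablet, which must be pushed on down (about 3 to 12 N).
- slot (a point): Centre of the key slot's mouth, in the plane of the nest's face at nest x = 57.3 mm, y = 0, same axes. With the tablet in, the slot is 14.5 mm wide along nest x (jaw's back at 50 mm, rear cheek at 64.5 mm), 38 mm long along nest y between two dark end guides, 34 mm deep along nest -z. 4 mm chamfers on both long edges (the jaw's edge 2 mm lower).
- tablet: The pale cream alabaster tablet with compass rings drawn on its face: 64 mm (its x) by 110 mm (its y) by 30 mm thick (z), about 0.5 kg. Origin at the centre of its underside. It starts lying flat, rings up, on the black rubber-topped stock board (300 x 200 mm, top 14 mm above the bench).
- tablet_face (a point): Centre of the tablet's ringed upper face, 30 mm above its origin.
- key: The locking key: a dark wooden blade 12 mm thick (its x), 34 mm wide (its y), 110 mm tall (z), top 22 mm painted red, 60 g. Origin at the centre of its foot. It starts upright in a slot of the wooden tool block, its foot 10 mm above the bench, 70 mm showing above the block.
- tool_block: Wooden tool block, fixed, 75 mm (x) by 240 mm (y) by 50 mm tall, origin under its centre. Three slots at y = -55, 0, +55 mm, each 15 by 38 mm, 40 mm deep; gouges with upright handles, tops 147 mm above the bench, at y = -100 and +100 mm.
- slate: Grey-green stone blank 60 x 90 x 40 mm on the stock board; leave it alone. Origin under its centre.
- thin_key: Another key, yellow-topped, 8 x 34 x 110 mm, in the tool block; leave it alone. Origin at its foot.
- mallet: Round wooden carver's mallet standing on its head, handle up, 92 mm in diameter, 195 mm tall. Origin under its centre.
- spray: White bottle with a blue cap, 62 mm in diameter, 160 mm tall. Origin under its centre.
- bowl: Small alabaster bowl, 116 mm in diameter, 55 mm tall. Origin under its centre.
- sanding_block: Cork sanding block 55 x 100 x 28 mm lying on the bench. Origin under its centre.
- rasp: Rasp with a wooden handle lying on the bench, 260 mm along its x (from -130 mm, the handle end, to +130 mm), 22 mm tall. Origin on the bench near its middle.
Things that resemble listed ones, but are neither listed nor needed, are in the scene too. What is shaped like the key but turquoise or white is not meant.

How it is judged (in metres and radians):
On the way, in this order (a step that is already met when the one before it is completed fails the run):
1. the tablet is pressed home in the recess, flush with the board (x of tablet_face in the frame of nest between -0.005 and 0.005 m and y of tablet_face in the frame of nest between -0.005 and 0.005 m and z of tablet_face in the frame of nest between -0.002 and 0.002 m and angle between the z axis of tablet and the z axis of nest, either way round below 0.04 rad and angle between the y axis of tablet and the y axis of nest, either way round below 0.08 rad), for 0.2 s.
2. the red-topped key stands in the slot behind the jaw, down to the bottom, with the tablet still flush (all of step 1 and x of key in the frame of nest between 0.0515 and 0.0635 m and y of key in the frame of nest between -0.008 and 0.008 m and z of key in the frame of nest below -0.03 m and angle between the z axis of key and the z axis of nest, either way round below 0.15 rad and angle between the x axis of key and the x axis of nest, either way round below 0.2 rad), for 0.2 s.
At the end, for the whole second after the job is handed in: Tablet face centre within 2 mm of the board's plane and 5 mm of the recess centre, tilt under 0.04 rad, yaw under 0.08. Key foot 30 mm or more below the board's face, within 6 mm (up the slope) and 8 mm (across) of the slot centre, leaning under 0.15 rad, turned under 0.2. Both at rest (all of step 2 and linear speed of each of tablet, key below 0.02 m/s); the robot touches nothing.
It fails at once if the grey stone or the yellow-topped key is shifted by more than 30 mm (distance of any of slate, thin_key from where it was at the start of the episode above 0.03 m).
It fails at once if the mallet, bottle, bowl, sanding block or rasp is shifted by more than 30 mm (distance of any of mallet, spray, bowl, sanding_block, rasp from where it was at the start of the episode above 0.03 m).
It also fails if it takes over 72 s, if anything falls off the work surface, if the arm or the gripper's body presses on something with over 40 N, if the wrist force passes 120 N, or if a joint passes its speed limit or range.

## Working session

There is one attempt and no reset: what is moved stays moved. The work goes in short steps, Python scripts to look and compute and a tool call to move; the robot and the scene stay as the last step left them, time stands still between calls to the robot, and variables do not carry over. Pictures are saved under pics/ and viewed, at most 10 in all, crops included, and the job is handed in when it is done.

Besides the shell and the picture viewer there is one more tool, called after "Call:" by a JSON object that holds its "api" and its "payload". step_arm: Moves the arm, as the interface text tells. Its arguments: {"type":"object","properties":{"deltas":{"type":"array","items":{"type":"object","properties":{"dx":{"type":"number"},"dy":{"type":"number"},"dz":{"type":"number"},"rx":{"type":"number"},"ry":{"type":"number"},"rz":{"type":"number"}}}},"hand":{"type":"number"},"newtons":{"type":"number"}},"required":["deltas"]}

```bash
mkdir -p pics; ls; cat > h.py <<'E'
import numpy as np, cv2
from cell import ctrl
def snap(name,fn=None):
    s=ctrl.observe(); c=ctrl.camera(name)
    c['s']=s
    if name=='wrist':
        W=np.eye(4);W[:3,:3]=np.array(s['eef_rot']);W[:3,3]=s['position'];c['T']=W@np.array(c['T_tool_cam'])
    else: c['T']=np.array(c['T'])
    c['f']=192/np.tan(np.radians(c['vertical_fov']/2))
    if fn: cv2.imwrite('pics/'+fn,cv2.cvtColor(c['pixels'],cv2.COLOR_RGB2BGR))
    return c
def ray(c,u,v):
    d=c['T'][:3,:3]@np.array([(u-c['cx'])/c['f'],(v-c['cy'])/c['f'],1.]); return c['T'][:3,3],d
def atz(c,u,v,z):
    o,d=ray(c,u,v); return o+d*(z-o[2])/d[2]
def proj(c,p):
    p=np.atleast_2d(p).astype(float); q=(p-c['T'][:3,3])@c['T'][:3,:3]
    return np.c_[c['f']*q[:,0]/q[:,2]+c['cx'],c['f']*q[:,1]/q[:,2]+c['cy']]
E
python3 - <<'E'
from h import *
a=snap('top','top0.png');b=snap('scene','scene0.png')
for c in(a,b): print(c['T'].round(2),c['f'],c['cx'],c['cy'])
np.savez('cams.npz',top=a['pixels'],scene=b['pixels'])
both=np.vstack([a['pixels'],b['pixels']])[:,:,::-1]
cv2.imwrite('pics/both.png',np.hstack([a['pixels'],b['pixels']])[:,:,::-1])
print(ctrl.observe())
E
```

```text
pics
[[ 3.00000e-02 -1.00000e+00  6.00000e-02  4.75870e+02]
 [-1.00000e+00 -3.00000e-02 -1.00000e-02  4.67500e+01]
 [ 1.00000e-02 -6.00000e-02 -1.00000e+00  1.44817e+03]
 [ 0.00000e+00  0.00000e+00  0.00000e+00  1.00000e+00]] 462.6167285874104 251.01637890150903 184.9935555118768
[[ 2.60000e-01  7.60000e-01 -6.00000e-01  1.33761e+03]
 [ 9.70000e-01 -2.00000e-01  1.60000e-01 -1.69670e+02]
 [ 1.00000e-02 -6.20000e-01 -7.80000e-01  1.13596e+03]
 [ 0.00000e+00  0.00000e+00  0.00000e+00  1.00000e+00]] 482.3643257249998 254.29786593411293 194.81875997336687
{'t': 0.1, 'joint_positions': array([-1.38530120e+00,  1.81460547e-01,  1.60789117e+00, -8.36419255e-07,
        1.35375696e+00, -2.06303214e-01]), 'qd': array([-1.24040699e-03, -4.23259083e-04, -2.98490870e-03, -7.62753484e-04,
       -4.35157364e-04,  7.43052186e-06]), 'joint_efforts': array([-1.98578173e-04, -4.34820414e+01, -3.42695117e+01,  7.03200046e-02,
        3.40047490e-02, -3.45932972e-05]), 'position': array([ 219.49840308, -530.99528766,  262.91180698]), 'eef_rot': array([[ 9.24223831e-01,  3.81851060e-01, -2.80407504e-04],
       [ 3.81851037e-01, -9.24222682e-01,  1.48986381e-03],
       [ 3.09747099e-04, -1.48404154e-03, -9.99998851e-01]]), 'ft_force': array([-0.12752774,  0.76678887, -0.39666874]), 'wrist_torque': array([ 0.0182149 ,  0.05267989, -0.01218683]), 'gripper_force': 0.0, 'gripper_width': 87.73515804530052}
```

View pics/top0.png

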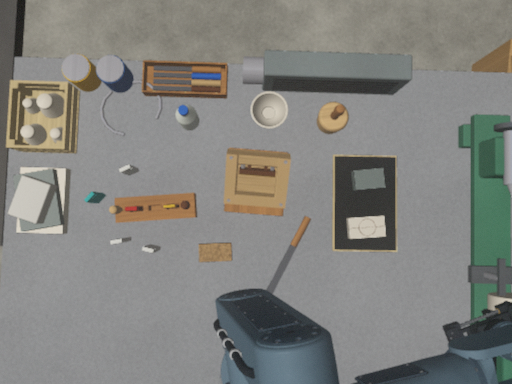

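View pics/scene0.png

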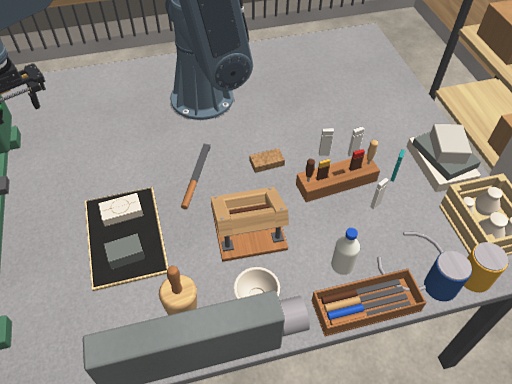

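Candidates (top view): the tablet is the cream block with rings at (367,227), versus the slate at (369,179), white blocks at (125,169), (149,249) and (117,241), and cream stones on paper at (35,200). The key is the red top at (131,209), versus yellow at (170,206), turquoise at (92,197), and white at (117,241)/(125,169). The nest is at (257,182). Next, a close crop to check.

```bash
python3 - <<'E'
from h import *
d=np.load('cams.npz');t=d['top'][:,:,::-1];s=d['scene'][:,:,::-1]
def cr(i,x,y,w,h,k):
    o=cv2.resize(i[y:y+h,x:x+w],None,fx=k,fy=k,interpolation=cv2.INTER_CUBIC)
    for q in range(0,w,10): cv2.line(o,(q*k,0),(q*k,4 if q%50 else 10),(0,255,0),1)
    for q in range(0,h,10): cv2.line(o,(0,q*k),(4 if q%50 else 10,q*k),(0,255,0),1)
    return o
A=cr(t,220,140,80,80,5);B=cr(t,330,150,80,100,5)[:500,:400]
C=cr(t,105,190,100,35,4);D=cr(s,290,120,100,80,4)[:,:400]
img=np.zeros((600,800,3),np.uint8)
img[:400,:400]=A;img[:500,400:]=B;img[420:560,:400]=C
cv2.imwrite('pics/c1.png',img)
img=np.zeros((560,800,3),np.uint8)
img[:400,:400]=cr(s,205,180,100,100,4)[:400];img[:320,400:]=D
cv2.imwrite('pics/c2.png',img[:400])
E
```

```text
(no output)
```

View pics/c1.png

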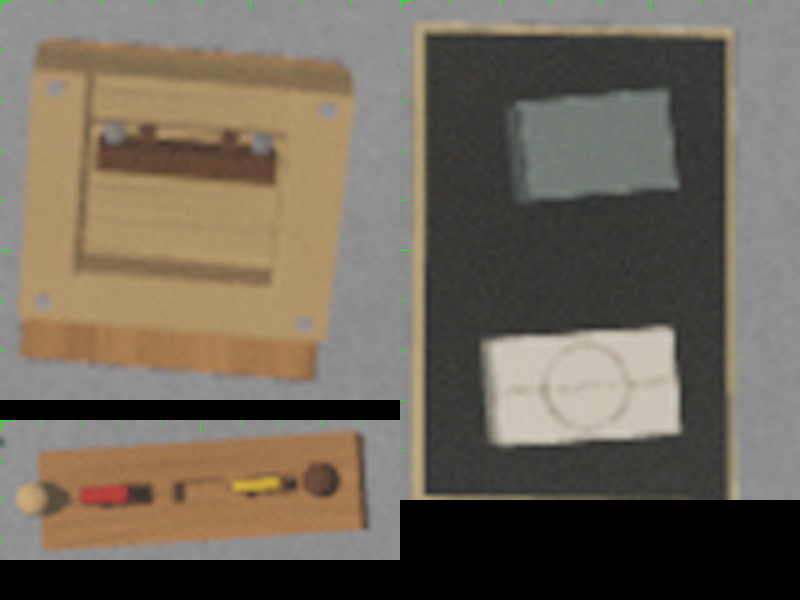

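View pics/c2.png

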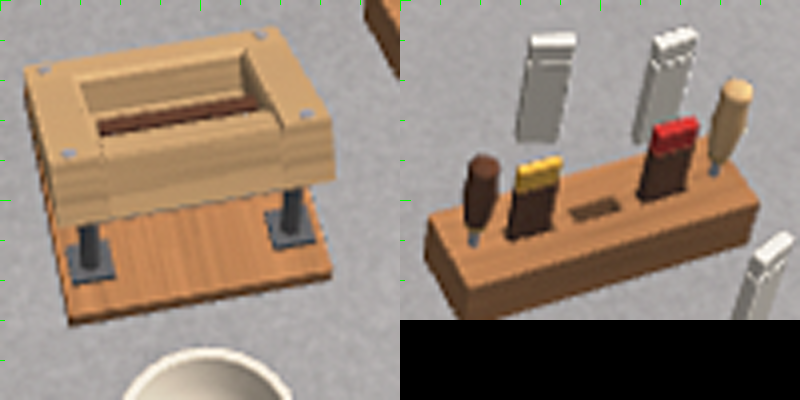

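The red key at crop (105,494) is top pixel (131,208). The ringed tablet at crop (586,386) is top pixel (367,227). The nest's high side is away from the robot. Next I fit the poses.

```bash
cat >> h.py <<'E'
def Rz(a): c,s=np.cos(a),np.sin(a); return np.array([[c,-s,0],[s,c,0],[0,0,1.]])
def Rnest(yaw):
    t=np.radians(28);c,s=np.cos(t),np.sin(t)
    return Rz(yaw)@np.array([[c,0,-s],[0,1,0],[s,0,c]])
E
cat > fit.py <<'E'
from h import *
from scipy.optimize import least_squares as LS
def camdat(T,f,cx,cy): return dict(T=T,f=f,cx=cx,cy=cy)
a=snap('top');b=snap('scene')
tc=lambda x0,y0,k,l:[(x0+u/k,y0+v/k) for u,v in l]
# nest
P=np.array([[94,92,0],[94,-92,0],[-64,-92,0],[-64,92,0.]])
ut=np.array(tc(220,140,5,[(35,70),(353,95),(325,343),(20,318)]))
Q=P[[2,3,0,1]];us=np.array(tc(205,180,4,[(25,68),(272,30),(333,127),(55,178)]))
def r(p,full=False):
    R=Rnest(p[3]);f=lambda X:X@R.T+p[:3]
    return np.r_[(proj(a,f(P))-ut).ravel(),(proj(b,f(Q))-us).ravel(),(p[2]-97)/3]
s=LS(r,[475,40,97,0.]);print('nest',s.x.round(3));print(s.fun.round(1))
# tablet
P2=np.array([[32,55,30],[32,-55,30],[-32,-55,30],[-32,55,30.]])
u2=np.array(tc(330,150,5,[(95,340),(272,327),(282,433),(94,446)]))
def r2(p): return (proj(a,P2@Rz(p[2]).T+[p[0],p[1],14])-u2).ravel()
s=LS(r2,[345,-307,0.]);print('tab',s.x.round(3),s.fun.round(1))
# key top red centre + block
print('key',atz(a,*tc(105,190,4,[(104,74)])[0],120),atz(b,*tc(290,120,4,[(676-400,130)])[0],120))
print('ykey',atz(a,*tc(105,190,4,[(257,64)])[0],120))
P3=np.array([[37.5,120,50],[37.5,-120,50],[-37.5,-120,50],[-37.5,120,50.]])
u3=np.array(tc(105,190,4,[(40,32),(358,13),(362,108),(43,130)]))
def r3(p): return (proj(a,P3@Rz(p[2]).T+[p[0],p[1],0])-u3).ravel()
s=LS(r3,[400,300,0.]);print('block',s.x.round(3),s.fun.round(1)); print((np.array([[0,55,0],[0,0,0],[0,-55,0]])@Rz(s.x[2]).T+[s.x[0],s.x[1],0]).round(1))
E
python3 fit.py
```

```text
nest [ 5.59253e+02  2.13270e+01  9.11250e+01 -4.40000e-02]
[-1.  -0.5 -0.4 -0.7 -0.3 -1.1 -0.6 -0.7 -1.   1.1  0.6 -0.  -0.7 -1.4
 -1.6 -1.9 -2. ]
tab [ 4.46480e+02 -3.21242e+02  8.90000e-02] [-0.7 -0.2 -0.   0.2 -0.4  0.2  1.1 -0.2]
key [481.62872246 376.33286985 120.        ] [489.5544785  375.63609346 120.        ]
ykey [492.038309   267.48080939 120.        ]
block [4.86628e+02 3.21034e+02 9.30000e-02] [-0.2 -0.3 -0.1 -0.5  0.3  0.6  0.1  0.2]
[[481.5 375.8   0. ]
 [486.6 321.    0. ]
 [491.7 266.3   0. ]]
```

```bash
cat >> h.py <<'E'
from scipy.linalg import logm,expm
DN=np.array([[0,1,0],[1,0,0],[0,0,-1.]])
def rel(p,R,s=None,p0=None,R0=None):
    s=s or ctrl.observe(); A=np.eye(4);A[:3,:3]=s['eef_rot'] if R0 is None else R0;A[:3,3]=s['position'] if p0 is None else p0
    B=np.eye(4);B[:3,:3]=R;B[:3,3]=p;return np.linalg.inv(A)@B
def plan(p,R,n=None,**k):
    X=rel(p,R,**k);L=logm(X).real
    w=np.degrees([L[2,1],L[0,2],L[1,0]])
    if n is None: n=max(5,int(np.ceil(max(np.abs(w).max()/7,np.linalg.norm(X[:3,3])/36)/5)*5))
    D=expm(L/n)
    print(n,'rows',dict(zip(['dx','dy','dz'],(D[:3,3]/1000).round(4))),'rot',(w/n).round(2),'total mm',X[:3,3].round(1),'deg',w.round(1))
E
python3 - <<'E'
from h import *
c=snap('wrist');print(np.array(c['T_tool_cam']).round(3),c['f'],c['cx'],c['cy'])
plan([446.5,-321.2,230],Rz(.089)@DN)
E
```

```text
[[ 1.00000e-03 -9.67000e-01 -2.55000e-01  6.51040e+01]
 [ 1.00000e+00  1.00000e-03 -1.00000e-03  7.60000e-02]
 [ 1.00000e-03 -2.55000e-01  9.67000e-01 -1.20682e+02]
 [ 0.00000e+00  0.00000e+00  0.00000e+00  1.00000e+00]] 276.78354807199423 256.36755365210655 195.49785019199788
15 rows {'dx': np.float64(0.0214), 'dy': np.float64(0.0052), 'dz': np.float64(0.0022)} rot [-0.   -0.   -4.84] total mm [ 289.9 -107.4   33.4] deg [ -0.   -0.  -72.7]
```

Call:
{"api": "step_arm", "payload": {"deltas": [{"dx": 0.0214,"dy": 0.0052,"dz": 0.0022,"rz": -4.84},{"dx": 0.0214,"dy": 0.0052,"dz": 0.0022,"rz": -4.84},{"dx": 0.0214,"dy": 0.0052,"dz": 0.0022,"rz": -4.84},{"dx": 0.0214,"dy": 0.0052,"dz": 0.0022,"rz": -4.84},{"dx": 0.0214,"dy": 0.0052,"dz": 0.0022,"rz": -4.84}], "hand": 0}}

```text
invalid input at $.deltas[0]: expected keys dx, dy, dz, rx, ry, rz
```

Call:
{"api": "step_arm", "payload": {"deltas": [{"dx": 0.0214,"dy": 0.0052,"dz": 0.0022,"rz": -4.84},{"dx": 0.0214,"dy": 0.0052,"dz": 0.0022,"rz": -4.84},{"dx": 0.0214,"dy": 0.0052,"dz": 0.0022,"rz": -4.84},{"dx": 0.0214,"dy": 0.0052,"dz": 0.0022,"rz": -4.84},{"dx": 0.0214,"dy": 0.0052,"dz": 0.0022,"rz": -4.84}]}}

```text
invalid input at $.deltas[0]: expected keys dx, dy, dz, rx, ry, rz
```

Call:
{"api": "step_arm", "payload": {"deltas": [{"dx": 0.0214,"dy": 0.0052,"dz": 0.0022,"rz": -4.84},{"dx": 0.0214,"dy": 0.0052,"dz": 0.0022,"rz": -4.84},{"dx": 0.0214,"dy": 0.0052,"dz": 0.0022,"rz": -4.84},{"dx": 0.0214,"dy": 0.0052,"dz": 0.0022,"rz": -4.84},{"dx": 0.0214,"dy": 0.0052,"dz": 0.0022,"rz": -4.84}]}}

```text
invalid input at $.deltas[0]: expected keys dx, dy, dz, rx, ry, rz
```

Call:
{"api": "step_arm", "payload": {"deltas": [{"dx": 0},{"dx": 0},{"dx": 0},{"dx": 0},{"dx": 0}]}}

```text
invalid input at $.deltas[0]: expected keys dx, dy, dz, rx, ry, rz
```

```bash
cat > quad.py <<'E'
from h import *
def tablet(c,zt=44):
    g=cv2.cvtColor(c['pixels'],cv2.COLOR_RGB2GRAY);g=cv2.GaussianBlur(g,(3,3),0)
    m=(g>150).astype(np.uint8);n,l,st,ce=cv2.connectedComponentsWithStats(m)
    k=1+np.argmax(st[1:,4]);return m,l==k,st[k],ce[k],g
E
python3 - <<'E'
from quad import *
c=snap('wrist','w1.png');print(c['s']['position'],c['s']['eef_rot'].round(3).tolist())
m,l,st,ce,g=tablet(c);print(st,ce,g[l].mean())
P2=np.array([[32,55,44],[32,-55,44],[-32,-55,44],[-32,55,44.]])@Rz(.089).T+[446.5,-321.2,0]
print(proj(c,P2).round(1))
cv2.imwrite('pics/w1.png',cv2.polylines(cv2.cvtColor(c['pixels'],cv2.COLOR_RGB2BGR).copy(),[proj(c,P2).round().astype(np.int32)],True,(0,255,0),1))
E
```

```text
[ 219.55103097 -531.21778111  263.30574241] [[0.924, 0.382, -0.0], [0.382, -0.924, 0.001], [0.0, -0.001, -1.0]]
[    0     0   434   266 90867] [190.34976394 118.2529081 ] 166.83684946130057
[[  96.8 -177.3]
 [ 210.1 -133. ]
 [ 194.   -57.3]
 [  86.6  -96.8]]
```

View pics/w1.png

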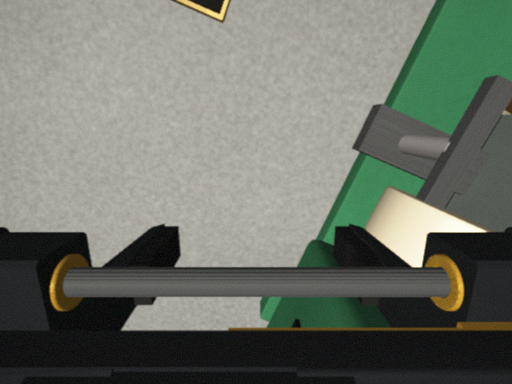

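The wrist view only shows the bench and the stock-board corner at (225,15), because the moves were refused. I'm resending them with all keys.

Call:
{"api": "step_arm", "payload": {"deltas": [{"dx": 0.0214,"dy": 0.0052,"dz": 0.0022,"rx": 0,"ry": 0,"rz": -4.84},{"dx": 0.0214,"dy": 0.0052,"dz": 0.0022,"rx": 0,"ry": 0,"rz": -4.84},{"dx": 0.0214,"dy": 0.0052,"dz": 0.0022,"rx": 0,"ry": 0,"rz": -4.84},{"dx": 0.0214,"dy": 0.0052,"dz": 0.0022,"rx": 0,"ry": 0,"rz": -4.84},{"dx": 0.0214,"dy": 0.0052,"dz": 0.0022,"rx": 0,"ry": 0,"rz": -4.84}], "hand": 0}}

```text
t: 0.72
position: [324.2, -496.5, 252.5]
eef_rot: [[0.684, 0.73, 0.0], [0.73, -0.684, 0.0], [0.0, -0.0, -1.0]]
ft_force: [1.2, -0.1, 0.9]
gripper_width: 88.0
gripper_force: 0.0
```

Call:
{"api": "step_arm", "payload": {"deltas": [{"dx": 0.0214,"dy": 0.0052,"dz": 0.0022,"rx": 0,"ry": 0,"rz": -4.84},{"dx": 0.0214,"dy": 0.0052,"dz": 0.0022,"rx": 0,"ry": 0,"rz": -4.84},{"dx": 0.0214,"dy": 0.0052,"dz": 0.0022,"rx": 0,"ry": 0,"rz": -4.84},{"dx": 0.0214,"dy": 0.0052,"dz": 0.0022,"rx": 0,"ry": 0,"rz": -4.84},{"dx": 0.0214,"dy": 0.0052,"dz": 0.0022,"rx": 0,"ry": 0,"rz": -4.84}]}}

```text
t: 1.13
position: [404.5, -422.0, 241.5]
eef_rot: [[0.324, 0.946, 0.0], [0.946, -0.324, 0.0], [0.0, 0.0, -1.0]]
ft_force: [-0.6, -0.3, 0.2]
gripper_width: 88.5
gripper_force: 0.0
```

Call:
{"api": "step_arm", "payload": {"deltas": [{"dx": 0.0214,"dy": 0.0052,"dz": 0.0022,"rx": 0,"ry": 0,"rz": -4.84},{"dx": 0.0214,"dy": 0.0052,"dz": 0.0022,"rx": 0,"ry": 0,"rz": -4.84},{"dx": 0.0214,"dy": 0.0052,"dz": 0.0022,"rx": 0,"ry": 0,"rz": -4.84},{"dx": 0.0214,"dy": 0.0052,"dz": 0.0022,"rx": 0,"ry": 0,"rz": -4.84},{"dx": 0.0214,"dy": 0.0052,"dz": 0.0022,"rx": 0,"ry": 0,"rz": -4.84}]}}

```text
t: 1.55
position: [447.1, -321.1, 230.6]
eef_rot: [[-0.092, 0.996, 0.0], [0.996, 0.092, 0.0], [0.0, 0.0, -1.0]]
ft_force: [1.1, -0.3, -0.0]
gripper_width: 87.8
gripper_force: 0.0
```

Call:
{"api": "step_arm", "payload": {"deltas": [{"dx": 0,"dy": 0,"dz": 0,"rx": 0,"ry": 0,"rz": 0},{"dx": 0,"dy": 0,"dz": 0,"rx": 0,"ry": 0,"rz": 0},{"dx": 0,"dy": 0,"dz": 0,"rx": 0,"ry": 0,"rz": 0},{"dx": 0,"dy": 0,"dz": 0,"rx": 0,"ry": 0,"rz": 0},{"dx": 0,"dy": 0,"dz": 0,"rx": 0,"ry": 0,"rz": 0}]}}

```text
t: 1.97
position: [446.3, -323.3, 230.9]
eef_rot: [[-0.086, 0.996, 0.0], [0.996, 0.086, -0.0], [-0.0, 0.0, -1.0]]
ft_force: [0.5, -0.1, -0.0]
gripper_width: 88.2
gripper_force: 0.0
```

```bash
python3 - <<'E'
from quad import *
c=snap('wrist');print(c['s']['t'],c['s']['position'].round(1),c['s']['eef_rot'].round(3).tolist())
np.save('w1.npy',c['pixels'])
P2=np.array([[32,55,44],[32,-55,44],[-32,-55,44],[-32,55,44.]])@Rz(.089).T+[446.5,-321.2,0]
q=proj(c,P2);print(q.round(1))
m,l,st,ce,g=tablet(c);print(st,ce)
im=cv2.polylines(cv2.cvtColor(c['pixels'],cv2.COLOR_RGB2BGR).copy(),[q.round().astype(np.int32)],True,(0,255,0),1)
cv2.imwrite('pics/w2.png',np.vstack([im[:, :]]))
E
```

```text
1.9667 [ 446.3 -323.3  230.9] [[-0.086, 0.996, 0.0], [0.996, 0.086, -0.0], [-0.0, 0.0, -1.0]]
[[286.4 130.4]
 [284.  225.9]
 [229.9 226. ]
 [227.2 130.5]]
[    0     0   512   267 91830] [233.41993902 106.5231297 ]
```

View pics/w2.png

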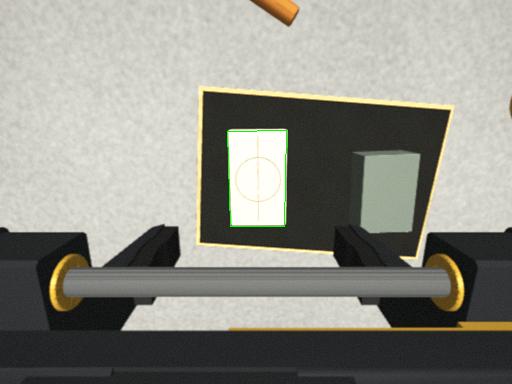

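The green outline sits on the ringed tablet at (257,178). I refine it numerically and plan the descent.

```bash
python3 - <<'E'
from quad import *
from scipy.optimize import least_squares as LS
c=snap('wrist');g=cv2.cvtColor(c['pixels'],cv2.COLOR_RGB2GRAY)
m=(g>130).astype(np.uint8);n,l=cv2.connectedComponents(m);m=(l==l[200,245]).astype(np.uint8)
k=cv2.findContours(m,0,1)[0][0];r=cv2.minAreaRect(k);q=cv2.boxPoints(r);print(r)
q=q+np.sign(q-q.mean(0))*.5
w=np.array([atz(c,*p,44)[:2] for p in q]);print(w.round(1),w.mean(0),[np.linalg.norm(w[i]-w[i-1]).round(1) for i in range(4)])
e=w-w.mean(0)
P=np.array([[32,55],[32,-55],[-32,-55],[-32,55]])
o=[np.argmin(np.linalg.norm(w-(p+[446,-321]),axis=1)) for p in P]
f=lambda p:((P@Rz(p[2])[:2,:2].T+p[:2])-w[o]).ravel()
s=LS(f,[446,-321,.09]);print(s.x.round(3),s.fun.round(1))
plan([s.x[0],s.x[1],58],Rz(s.x[2])@DN,n=10)
E
```

```text
((257.5, 177.0), (96.0, 59.0), 90.0)
[[ 409.9 -267. ]
 [ 474.4 -261.4]
 [ 487.3 -372.1]
 [ 416.6 -378.3]] [ 447.05204837 -319.6989803 ] [np.float64(111.5), np.float64(64.8), np.float64(111.5), np.float64(70.9)]
[ 4.47052e+02 -3.19699e+02  8.80000e-02] [-0.3 -0.7 -3.5  0.5  3.4  1.   0.5 -0.7]
10 rows {'dx': np.float64(0.0003), 'dy': np.float64(0.0001), 'dz': np.float64(0.0173)} rot [ 0.    0.   -0.01] total mm [  3.3   1.  172.8] deg [ 0.   0.  -0.1]
```

Call:
{"api": "step_arm", "payload": {"deltas": [{"dx": 0.0025,"dy": 0.0005,"dz": 0.035,"rx": 0,"ry": 0,"rz": 0},{"dx": 0,"dy": 0,"dz": 0.035,"rx": 0,"ry": 0,"rz": 0},{"dx": 0,"dy": 0,"dz": 0.03,"rx": 0,"ry": 0,"rz": 0},{"dx": 0,"dy": 0,"dz": 0.02,"rx": 0,"ry": 0,"rz": 0},{"dx": 0,"dy": 0,"dz": 0.01,"rx": 0,"ry": 0,"rz": 0}]}}

```text
t: 2.48
position: [445.3, -318.6, 97.5]
eef_rot: [[-0.087, 0.996, -0.003], [0.996, 0.087, 0.004], [0.004, -0.003, -1.0]]
ft_force: [0.1, 0.2, -0.0]
gripper_width: 88.0
gripper_force: 0.0
```

Call:
{"api": "step_arm", "payload": {"deltas": [{"dx": 0,"dy": 0,"dz": 0.015,"rx": 0,"ry": 0,"rz": 0},{"dx": 0,"dy": 0,"dz": 0.013,"rx": 0,"ry": 0,"rz": 0},{"dx": 0,"dy": 0,"dz": 0.01,"rx": 0,"ry": 0,"rz": 0},{"dx": 0,"dy": 0,"dz": 0.005,"rx": 0,"ry": 0,"rz": 0},{"dx": 0,"dy": 0,"dz": 0,"rx": 0,"ry": 0,"rz": 0}]}}

```text
t: 2.9
position: [446.6, -319.5, 57.1]
eef_rot: [[-0.088, 0.996, -0.001], [0.996, 0.088, 0.001], [0.001, -0.001, -1.0]]
ft_force: [-0.2, -0.2, 0.6]
gripper_width: 88.3
gripper_force: 0.0
```

Call:
{"api": "step_arm", "payload": {"deltas": [{"dx": 0,"dy": 0,"dz": 0,"rx": 0,"ry": 0,"rz": 0},{"dx": 0,"dy": 0,"dz": 0,"rx": 0,"ry": 0,"rz": 0},{"dx": 0,"dy": 0,"dz": 0,"rx": 0,"ry": 0,"rz": 0},{"dx": 0,"dy": 0,"dz": 0,"rx": 0,"ry": 0,"rz": 0},{"dx": 0,"dy": 0,"dz": 0,"rx": 0,"ry": 0,"rz": 0}], "hand": 1, "newtons": 40}}

```text
t: 3.32
position: [447.3, -320.0, 58.5]
eef_rot: [[-0.088, 0.996, 0.001], [0.996, 0.088, -0.001], [-0.001, 0.001, -1.0]]
ft_force: [-0.7, 0.6, 3.1]
gripper_width: 63.0
gripper_force: 40.0
```

Call:
{"api": "step_arm", "payload": {"deltas": [{"dx": 0,"dy": 0,"dz": 0,"rx": 0,"ry": 0,"rz": 0},{"dx": 0,"dy": 0,"dz": 0,"rx": 0,"ry": 0,"rz": 0},{"dx": 0,"dy": 0,"dz": 0,"rx": 0,"ry": 0,"rz": 0},{"dx": 0,"dy": 0,"dz": 0,"rx": 0,"ry": 0,"rz": 0},{"dx": 0,"dy": 0,"dz": 0,"rx": 0,"ry": 0,"rz": 0}]}}

```text
t: 3.73
position: [447.4, -320.0, 58.5]
eef_rot: [[-0.088, 0.996, 0.001], [0.996, 0.088, -0.001], [-0.001, 0.001, -1.0]]
ft_force: [-0.2, 0.3, 6.5]
gripper_width: 63.5
gripper_force: 40.0
```

Call:
{"api": "step_arm", "payload": {"deltas": [{"dx": 0,"dy": 0,"dz": -0.005,"rx": 0,"ry": 0,"rz": 0},{"dx": 0,"dy": 0,"dz": -0.015,"rx": 0,"ry": 0,"rz": 0},{"dx": 0,"dy": 0,"dz": -0.03,"rx": 0,"ry": 0,"rz": 0},{"dx": 0,"dy": 0,"dz": -0.035,"rx": 0,"ry": 0,"rz": 0},{"dx": 0,"dy": 0,"dz": -0.035,"rx": 0,"ry": 0,"rz": 0}]}}

```text
t: 4.15
position: [445.6, -318.2, 177.2]
eef_rot: [[-0.088, 0.996, -0.003], [0.996, 0.088, 0.004], [0.004, -0.003, -1.0]]
ft_force: [1.1, -0.9, -5.1]
gripper_width: 63.4
gripper_force: 40.0
```

```bash
python3 - <<'E'
from h import *
s=ctrl.observe();print(s['position'],s['gripper_width'],s['ft_force'])
plan([550,-110,290],Rz(-.044)@DN)
E
```

```text
[ 445.56649469 -318.2300067   177.20765147] 63.38386255179916 [ 1.10401738 -0.93834973 -5.13184121]
10 rows {'dx': np.float64(0.0206), 'dy': np.float64(0.011), 'dz': np.float64(-0.0113)} rot [-0.02 -0.02  0.76] total mm [ 198.7  122.  -112.4] deg [-0.2 -0.2  7.6]
```

Call:
{"api": "step_arm", "payload": {"deltas": [{"dx": 0.015,"dy": 0.008,"dz": -0.018,"rx": 0,"ry": 0,"rz": 0.76},{"dx": 0.0206,"dy": 0.011,"dz": -0.018,"rx": 0,"ry": 0,"rz": 0.76},{"dx": 0.0206,"dy": 0.011,"dz": -0.018,"rx": 0,"ry": 0,"rz": 0.76},{"dx": 0.0206,"dy": 0.011,"dz": -0.018,"rx": 0,"ry": 0,"rz": 0.76},{"dx": 0.0206,"dy": 0.011,"dz": -0.018,"rx": 0,"ry": 0,"rz": 0.76}]}}

```text
t: 4.57
position: [492.2, -217.7, 267.5]
eef_rot: [[-0.021, 1.0, -0.002], [1.0, 0.021, 0.002], [0.002, -0.002, -1.0]]
ft_force: [1.2, -0.2, -4.4]
gripper_width: 63.1
gripper_force: 40.0
```

Call:
{"api": "step_arm", "payload": {"deltas": [{"dx": 0.0206,"dy": 0.011,"dz": -0.005,"rx": 0,"ry": 0,"rz": 0.76},{"dx": 0.0206,"dy": 0.011,"dz": -0.005,"rx": 0,"ry": 0,"rz": 0.76},{"dx": 0.0206,"dy": 0.011,"dz": -0.005,"rx": 0,"ry": 0,"rz": 0.76},{"dx": 0.0206,"dy": 0.011,"dz": 0,"rx": 0,"ry": 0,"rz": 0.76},{"dx": 0.0206,"dy": 0.011,"dz": 0,"rx": 0,"ry": 0,"rz": 0.76}]}}

```text
t: 4.98
position: [548.1, -115.1, 282.0]
eef_rot: [[0.045, 0.999, -0.002], [0.999, -0.045, 0.001], [0.001, -0.002, -1.0]]
ft_force: [0.7, -1.3, -3.9]
gripper_width: 63.5
gripper_force: 40.0
```

Call:
{"api": "step_arm", "payload": {"deltas": [{"dx": 0,"dy": 0,"dz": 0,"rx": 0,"ry": 0,"rz": 0},{"dx": 0,"dy": 0,"dz": 0,"rx": 0,"ry": 0,"rz": 0},{"dx": 0,"dy": 0,"dz": 0,"rx": 0,"ry": 0,"rz": 0},{"dx": 0,"dy": 0,"dz": 0,"rx": 0,"ry": 0,"rz": 0},{"dx": 0,"dy": 0,"dz": 0,"rx": 0,"ry": 0,"rz": 0}]}}

```text
t: 5.4
position: [547.9, -117.3, 282.4]
eef_rot: [[0.046, 0.999, -0.001], [0.999, -0.046, 0.0], [0.0, -0.001, -1.0]]
ft_force: [0.4, -0.5, -4.7]
gripper_width: 63.3
gripper_force: 40.0
```

```bash
python3 - <<'E'
from h import *
import pickle
c=snap('wrist');print(c['s']['t'],c['s']['position'].round(1),c['s']['ft_force'],c['s']['wrist_torque'])
pickle.dump(c,open('w3.pkl','wb'))
R=Rnest(-.044);F=lambda P:np.array(P,float)@R.T+[559.3,21.3,94]
B=proj(c,F([[94,92,0],[94,-92,0],[-64,-92,0],[-64,92,0]]));Q=proj(c,F([[64.5,57,0],[64.5,-57,0],[-32,-57,0],[-32,57,0]]))
print(B.round(1),Q.round(1))
im=cv2.cvtColor(c['pixels'],cv2.COLOR_RGB2BGR)
x0,y0=max(int(B[:,0].min())-15,0),max(int(B[:,1].min())-15,0);x1,y1=int(B[:,0].max())+15,int(B[:,1].max())+15
im=im[y0:y1,x0:x1];k=min(800/im.shape[1],600/im.shape[0]);print(x0,y0,k)
im=cv2.resize(im,None,fx=k,fy=k,interpolation=cv2.INTER_CUBIC)
cv2.imwrite('pics/w3.png',im)
E
```

```text
5.4 [ 547.9 -117.3  282.4] [ 0.44122147 -0.54553079 -4.69115046] [-0.01154835 -0.11775831  0.00965429]
[[370.8 -99.2]
 [350.5 142.6]
 [214.2 138.4]
 [207.1 -43.2]] [[329.5 -35.8]
 [321.7 104.5]
 [236.2 107.2]
 [234.  -10.8]]
192 0 3.821656050955414
```

View pics/w3.png

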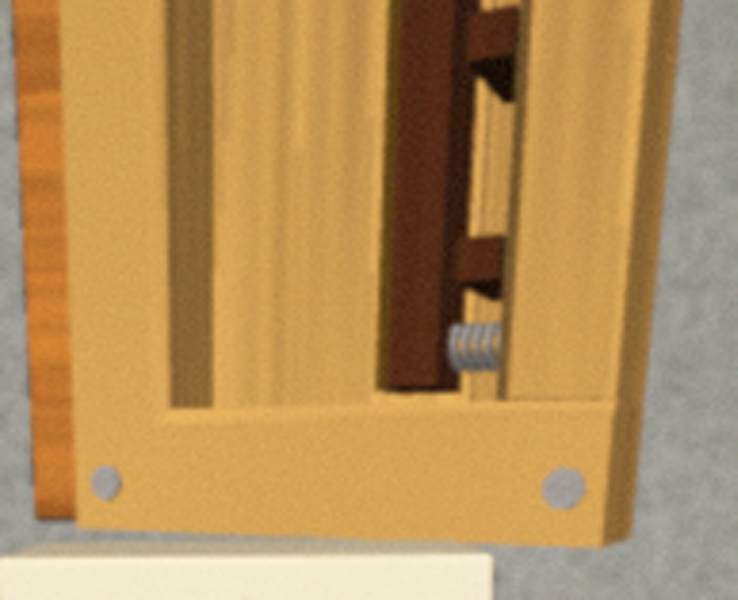

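The near end of the nest is visible: face corners at full-image (211.6,137.9) and (349.5,143.1), the jaw, and the slot between the end guides. I fit with all views.

```bash
cat > fit2.py <<'E'
from h import *
import pickle
from scipy.optimize import least_squares as LS
a=snap('top');b=snap('scene');w=pickle.load(open('w3.pkl','rb'))
tc=lambda x0,y0,k,l:np.array([(x0+u/k,y0+v/k) for u,v in l])
P=np.array([[94,92,0],[94,-92,0],[-64,-92,0],[-64,92,0.]])
ut=tc(220,140,5,[(35,70),(353,95),(325,343),(20,318)]);Q=P[[2,3,0,1]];us=tc(205,180,4,[(25,68),(272,30),(333,127),(55,178)])
k=3.8217
uw=tc(192,0,k,[(75,527),(602,547)]);Pw=np.array([[-64,-92,0],[94,-92,0.]])
L=tc(192,0,k,[(60,0),(648,0),(212,0),(214,400)])  # left edge, right edge , recess floor edge x=-32,z=-30 not used
def line(c,f,A,B,p):
    q=proj(c,f(np.array([A,B],float)));d=(q[1]-q[0])/np.linalg.norm(q[1]-q[0]);v=p-q[0];return d[0]*v[1]-d[1]*v[0]
def r(p):
    R=Rnest(p[3]);f=lambda X:X@R.T+p[:3]
    st,ss=3.0,2.5
    return np.r_[(proj(a,f(P))-ut).ravel()/1.0,(proj(b,f(Q))-us).ravel()/1.2,(proj(w,f(Pw))-uw).ravel()*1.,
      line(w,f,[-64,-92,0],[-64,92,0],L[0]),line(w,f,[94,-92,0],[94,92,0],L[1]),(p[2]-97)/1.5]
for sel in ('all','wrist'):
    g=r if sel=='all' else (lambda p:r(p)[16:])
    s=LS(g,[559,21,96,-.044]);print(sel,s.x.round(3),s.fun.round(1)[-8:])
    R=Rnest(s.x[3]);f=lambda X:np.array(X,float)@R.T+s.x[:3]
    for n,pt in dict(mouth=[-36,-61,0],floorL=[-32,-57,-30],jawfront=[36,-53,-2],jawback=[48,-53,-2],cheekmouth=[64.5,-57,0]).items(): print(n,((proj(w,f([pt]))-[192,0])*k).round(0))
E
python3 fit2.py
```

```text
all [ 5.58282e+02  2.13740e+01  9.48880e+01 -5.00000e-02] [-2.7  1.1  0.3 -0.4 -0.  -0.2 -0.2 -1.4]
mouth [[153. 423.]]
floorL [[215. 414.]]
jawfront [[387. 388.]]
jawback [[431. 386.]]
cheekmouth [[491. 400.]]
wrist [ 5.57816e+02  2.16950e+01  9.68620e+01 -5.10000e-02] [ 0.3  0.  -0.4 -0.1  0.4 -0.4 -0.1]
mouth [[150. 422.]]
floorL [[213. 412.]]
jawfront [[386. 386.]]
jawback [[430. 385.]]
cheekmouth [[490. 399.]]
```

```bash
cat >> h.py <<'E'
N0=np.array([557.8,21.7,96.9]);NY=-.051
def nest(p): return Rnest(NY)@np.array(p,float)+N0
RT=Rnest(NY)@DN
def innest(s):
    R=Rnest(NY);return (R.T@(s['position']-N0)).round(2),np.degrees(np.array(logm(RT.T@s['eef_rot']).real)[[2,0,1],[1,2,0]]).round(2)
E
python3 - <<'E'
from h import *
import pickle
w=pickle.load(open('w3.pkl','rb'));s=w['s']
R=s['eef_rot'];print('tablet far corners px',proj(w,np.array([[55,32,14.5],[55,-32,14.5]])@R.T+s['position']).round(1),'seen right',(490/3.8217+192,557/3.8217))
plan(nest([1,0,110]),RT)
E
```

```text
tablet far corners px [[323.2 144.5]
 [190.3 144.4]] seen right (320.2151921919565, 145.746657246775)
5 rows {'dx': np.float64(0.0279), 'dy': np.float64(-0.0129), 'dz': np.float64(0.0156)} rot [-5.6  -0.02  0.06] total mm [139.5 -47.4  88.2] deg [-28.   -0.1   0.3]
```

Call:
{"api": "step_arm", "payload": {"deltas": [{"dx": 0.014,"dy": -0.0058,"dz": 0.0078,"rx": -2.8,"ry": 0,"rz": 0.03},{"dx": 0.014,"dy": -0.0058,"dz": 0.0078,"rx": -2.8,"ry": 0,"rz": 0.03},{"dx": 0.014,"dy": -0.0058,"dz": 0.0078,"rx": -2.8,"ry": 0,"rz": 0.03},{"dx": 0.014,"dy": -0.0058,"dz": 0.0078,"rx": -2.8,"ry": 0,"rz": 0.03},{"dx": 0.014,"dy": -0.0058,"dz": 0.0078,"rx": -2.8,"ry": 0,"rz": 0.03}]}}

```text
t: 5.97
position: [526.1, -45.3, 241.0]
eef_rot: [[0.048, 0.969, 0.244], [0.999, -0.047, -0.011], [0.0, 0.244, -0.97]]
ft_force: [0.5, -0.8, -5.3]
gripper_width: 63.7
gripper_force: 40.0
```

Call:
{"api": "step_arm", "payload": {"deltas": [{"dx": 0.014,"dy": -0.0058,"dz": 0.0078,"rx": -2.8,"ry": 0,"rz": 0.03},{"dx": 0.014,"dy": -0.0058,"dz": 0.0078,"rx": -2.8,"ry": 0,"rz": 0.03},{"dx": 0.014,"dy": -0.0058,"dz": 0.0078,"rx": -2.8,"ry": 0,"rz": 0.03},{"dx": 0.014,"dy": -0.0058,"dz": 0.0078,"rx": -2.8,"ry": 0,"rz": 0.03},{"dx": 0.014,"dy": -0.0058,"dz": 0.0078,"rx": -2.8,"ry": 0,"rz": 0.03}]}}

```text
t: 6.38
position: [515.3, 25.4, 194.7]
eef_rot: [[0.05, 0.881, 0.471], [0.999, -0.045, -0.022], [0.001, 0.471, -0.882]]
ft_force: [0.0, 0.2, -5.6]
gripper_width: 63.8
gripper_force: 40.0
```

Call:
{"api": "step_arm", "payload": {"deltas": [{"dx": 0,"dy": 0,"dz": 0,"rx": 0,"ry": 0,"rz": 0},{"dx": 0,"dy": 0,"dz": 0,"rx": 0,"ry": 0,"rz": 0},{"dx": 0,"dy": 0,"dz": 0,"rx": 0,"ry": 0,"rz": 0},{"dx": 0,"dy": 0,"dz": 0,"rx": 0,"ry": 0,"rz": 0},{"dx": 0,"dy": 0,"dz": 0,"rx": 0,"ry": 0,"rz": 0}]}}

```text
t: 6.8
position: [516.9, 24.2, 196.1]
eef_rot: [[0.051, 0.881, 0.47], [0.999, -0.045, -0.023], [0.001, 0.471, -0.882]]
ft_force: [-0.5, 0.7, -3.7]
gripper_width: 63.5
gripper_force: 40.0
```

```bash
python3 - <<'E'
from h import *
import pickle
c=snap('wrist');s=c['s'];print(s['t'],innest(s),s['ft_force'].round(1))
pickle.dump(c,open('w4.pkl','wb'))
im=cv2.cvtColor(c['pixels'],cv2.COLOR_RGB2BGR)[:240,150:410]
cv2.imwrite('pics/w4.png',cv2.resize(im,None,fx=2.5,fy=2.5,interpolation=cv2.INTER_CUBIC))
for P in ([94,92,0],[-64,92,0],[-36,61,0],[-32,57,-30],[68.5,57,0],[36,53,-2]):print(P,((proj(c,nest(P))-[150,0])*2.5).round(0))
E
```

```text
6.8 (array([ 10.37,   0.36, 106.78]), array([-0.08,  0.05, -0.  ])) [-0.5  0.7 -3.7]
[94, 92, 0] [[538. 219.]]
[-64, 92, 0] [[ 26. 218.]]
[-36, 61, 0] [[122. 322.]]
[-32, 57, -30] [[150. 332.]]
[68.5, 57, 0] [[448. 335.]]
[36, 53, -2] [[345. 347.]]
```

View pics/w4.png

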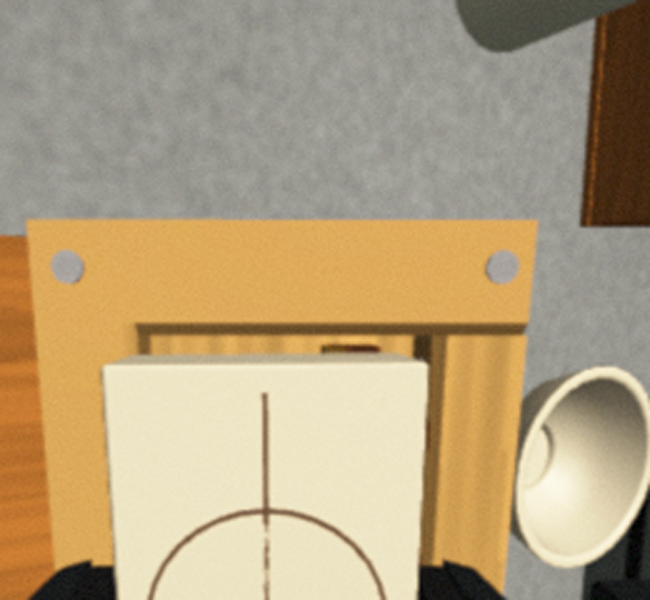

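The seen board corners (28,219) and (538,219) match the predictions, and the tablet is centred in the hand. I shift 9 mm down-slope and lower.

Call:
{"api": "step_arm", "payload": {"deltas": [{"dx": 0,"dy": -0.005,"dz": 0.005,"rx": 0,"ry": 0,"rz": 0},{"dx": 0,"dy": -0.0044,"dz": 0.015,"rx": 0,"ry": 0,"rz": 0},{"dx": 0,"dy": 0,"dz": 0.015,"rx": 0,"ry": 0,"rz": 0},{"dx": 0,"dy": 0,"dz": 0.015,"rx": 0,"ry": 0,"rz": 0},{"dx": 0,"dy": 0,"dz": 0.006,"rx": 0,"ry": 0,"rz": 0}]}}

```text
t: 7.27
position: [533.3, 24.1, 139.0]
eef_rot: [[0.05, 0.883, 0.467], [0.999, -0.045, -0.022], [0.002, 0.467, -0.884]]
ft_force: [-0.6, -0.6, -4.9]
gripper_width: 63.7
gripper_force: 40.0
```

Call:
{"api": "step_arm", "payload": {"deltas": [{"dx": 0,"dy": 0,"dz": 0,"rx": 0,"ry": 0,"rz": 0},{"dx": 0,"dy": 0,"dz": 0,"rx": 0,"ry": 0,"rz": 0},{"dx": 0,"dy": 0,"dz": 0,"rx": 0,"ry": 0,"rz": 0},{"dx": 0,"dy": 0,"dz": 0,"rx": 0,"ry": 0,"rz": 0},{"dx": 0,"dy": 0,"dz": 0,"rx": 0,"ry": 0,"rz": 0}]}}

```text
t: 7.68
position: [534.1, 24.2, 141.9]
eef_rot: [[0.049, 0.881, 0.47], [0.999, -0.044, -0.022], [0.001, 0.471, -0.882]]
ft_force: [-0.3, -0.1, -4.4]
gripper_width: 63.4
gripper_force: 40.0
```

```bash
python3 - <<'E'
from h import *
s=ctrl.observe();print(s['t'],innest(s),s['ft_force'].round(1))
E
```

```text
7.6833 (array([ 0.1 ,  1.33, 50.9 ]), array([-0.08,  0.09, -0.05])) [-0.3 -0.1 -4.4]
```

Call:
{"api": "step_arm", "payload": {"deltas": [{"dx": -0.0012,"dy": 0.001,"dz": 0,"rx": 0,"ry": 0,"rz": 0},{"dx": 0,"dy": 0,"dz": 0.003,"rx": 0,"ry": 0,"rz": 0},{"dx": 0,"dy": 0,"dz": 0.003,"rx": 0,"ry": 0,"rz": 0},{"dx": 0,"dy": 0,"dz": 0.003,"rx": 0,"ry": 0,"rz": 0},{"dx": 0,"dy": 0,"dz": 0.003,"rx": 0,"ry": 0,"rz": 0}]}}

```text
t: 8.1
position: [540.5, 22.8, 130.7]
eef_rot: [[0.05, 0.882, 0.469], [0.999, -0.044, -0.022], [0.001, 0.47, -0.883]]
ft_force: [-6.7, 2.1, 3.0]
gripper_width: 63.8
gripper_force: 40.0
```

Call:
{"api": "step_arm", "payload": {"deltas": [{"dx": 0,"dy": 0,"dz": 0.002,"rx": 0,"ry": 0,"rz": 0},{"dx": 0,"dy": 0,"dz": 0.001,"rx": 0,"ry": 0,"rz": 0},{"dx": 0,"dy": 0,"dz": 0.001,"rx": 0,"ry": 0,"rz": 0},{"dx": 0,"dy": 0,"dz": 0.001,"rx": 0,"ry": 0,"rz": 0},{"dx": 0,"dy": 0,"dz": 0.001,"rx": 0,"ry": 0,"rz": 0}]}}

```text
t: 8.52
position: [543.2, 22.6, 125.5]
eef_rot: [[0.05, 0.882, 0.469], [0.999, -0.045, -0.022], [0.002, 0.47, -0.883]]
ft_force: [-2.2, -0.1, -1.1]
gripper_width: 63.6
gripper_force: 40.0
```

```bash
python3 - <<'E'
from h import *
s=ctrl.observe();print(s['t'],innest(s),(Rnest(NY).T@s['ft_force']).round(1),s['wrist_torque'].round(2))
E
```

```text
8.5167 (array([ 0.48,  0.19, 32.1 ]), array([-0.  ,  0.11,  0.  ])) [-2.4 -0.3  0.1] [ 0.17  0.6  -0.37]
```

Call:
{"api": "step_arm", "payload": {"deltas": [{"dx": 0,"dy": 0,"dz": 0.001,"rx": 0,"ry": 0,"rz": 0},{"dx": 0,"dy": 0,"dz": 0.001,"rx": 0,"ry": 0,"rz": 0},{"dx": 0,"dy": 0,"dz": 0.001,"rx": 0,"ry": 0,"rz": 0},{"dx": 0,"dy": 0,"dz": 0.001,"rx": 0,"ry": 0,"rz": 0},{"dx": 0,"dy": 0,"dz": 0.0005,"rx": 0,"ry": 0,"rz": 0}]}}

```text
t: 8.93
position: [545.3, 22.5, 121.6]
eef_rot: [[0.05, 0.882, 0.469], [0.999, -0.045, -0.022], [0.001, 0.47, -0.883]]
ft_force: [-3.0, 0.6, -0.6]
gripper_width: 63.6
gripper_force: 40.0
```

Call:
{"api": "step_arm", "payload": {"deltas": [{"dx": 0,"dy": 0,"dz": 0,"rx": 0,"ry": 0,"rz": 0},{"dx": 0,"dy": 0,"dz": 0,"rx": 0,"ry": 0,"rz": 0},{"dx": 0,"dy": 0,"dz": 0,"rx": 0,"ry": 0,"rz": 0},{"dx": 0,"dy": 0,"dz": 0,"rx": 0,"ry": 0,"rz": 0},{"dx": 0,"dy": 0,"dz": 0,"rx": 0,"ry": 0,"rz": 0}], "hand": 0}}

```text
t: 9.35
position: [545.6, 22.5, 122.0]
eef_rot: [[0.049, 0.881, 0.47], [0.999, -0.044, -0.022], [0.001, 0.47, -0.882]]
ft_force: [0.1, 0.3, -0.3]
gripper_width: 88.5
gripper_force: 0.0
```

Call:
{"api": "step_arm", "payload": {"deltas": [{"dx": 0,"dy": 0,"dz": 0,"rx": 0,"ry": 0,"rz": 0},{"dx": 0,"dy": 0,"dz": -0.005,"rx": 0,"ry": 0,"rz": 0},{"dx": 0,"dy": 0,"dz": -0.012,"rx": 0,"ry": 0,"rz": 0},{"dx": 0,"dy": 0,"dz": -0.012,"rx": 0,"ry": 0,"rz": 0},{"dx": 0,"dy": 0,"dz": -0.005,"rx": 0,"ry": 0,"rz": 0}]}}

```text
t: 9.77
position: [529.2, 23.3, 153.0]
eef_rot: [[0.049, 0.881, 0.47], [0.999, -0.044, -0.022], [0.001, 0.471, -0.882]]
ft_force: [-1.0, -0.4, -0.4]
gripper_width: 87.9
gripper_force: 0.0
```

Call:
{"api": "step_arm", "payload": {"deltas": [{"dx": 0,"dy": 0,"dz": 0,"rx": 0,"ry": 0,"rz": 0},{"dx": 0,"dy": 0,"dz": 0,"rx": 0,"ry": 0,"rz": 0},{"dx": 0,"dy": 0,"dz": 0,"rx": 0,"ry": 0,"rz": 0},{"dx": 0,"dy": 0,"dz": 0,"rx": 0,"ry": 0,"rz": 0},{"dx": 0,"dy": 0,"dz": 0,"rx": 0,"ry": 0,"rz": 0}], "hand": 1, "newtons": 20}}

```text
t: 10.18
position: [529.0, 23.3, 151.0]
eef_rot: [[0.05, 0.882, 0.468], [0.999, -0.044, -0.022], [0.001, 0.469, -0.883]]
ft_force: [-0.1, 0.6, -0.9]
gripper_width: 57.0
gripper_force: 0.0
```

```bash
python3 - <<'E'
from h import *
import pickle
c=snap('wrist');s=c['s'];print(s['t'],innest(s),(Rnest(NY).T@s['ft_force']).round(1),s['gripper_width'])
pickle.dump(c,open('w5.pkl','wb'))
for z in (0,12,14):print(z,proj(c,nest([32,55,z])).round(0),proj(c,nest([-32,55,z])).round(0))
im=cv2.cvtColor(c['pixels'],cv2.COLOR_RGB2BGR)
cv2.imwrite('pics/w5.png',im)
E
```

```text
10.1833 (array([-3.000e-02,  1.800e-01,  6.131e+01]), array([ 0.06,  0.11, -0.03])) [-0.5  0.6 -0.7] 56.997914023836564
0 [[307. 140.]] [[208. 139.]]
12 [[310. 141.]] [[204. 141.]]
14 [[311. 141.]] [[204. 141.]]
```

View pics/w5.png

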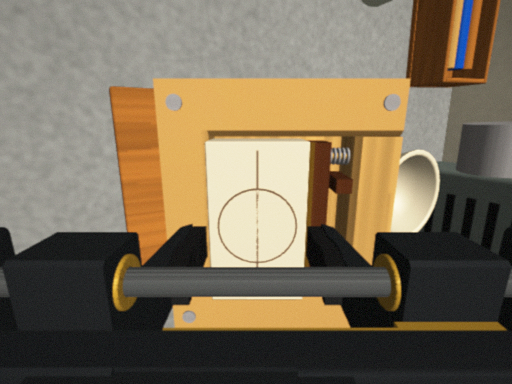

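The tablet looks in the recess squarely, corners (207,141) and (308,141), near flush. Now I push with closed fingers.

Call:
{"api": "step_arm", "payload": {"deltas": [{"dx": 0,"dy": 0,"dz": 0,"rx": 0,"ry": 0,"rz": 0},{"dx": 0,"dy": 0,"dz": 0,"rx": 0,"ry": 0,"rz": 0},{"dx": 0,"dy": 0,"dz": 0,"rx": 0,"ry": 0,"rz": 0},{"dx": 0,"dy": 0,"dz": 0,"rx": 0,"ry": 0,"rz": 0},{"dx": 0,"dy": 0,"dz": 0,"rx": 0,"ry": 0,"rz": 0}]}}

```text
t: 10.65
position: [529.2, 23.3, 151.6]
eef_rot: [[0.05, 0.882, 0.469], [0.999, -0.044, -0.022], [0.001, 0.469, -0.883]]
ft_force: [-0.9, 0.3, -0.2]
gripper_width: 19.5
gripper_force: 0.0
```

Call:
{"api": "step_arm", "payload": {"deltas": [{"dx": 0,"dy": 0,"dz": 0,"rx": 0,"ry": 0,"rz": 0},{"dx": 0,"dy": 0,"dz": 0.005,"rx": 0,"ry": 0,"rz": 0},{"dx": 0,"dy": 0,"dz": 0.006,"rx": 0,"ry": 0,"rz": 0},{"dx": 0,"dy": 0,"dz": 0.005,"rx": 0,"ry": 0,"rz": 0},{"dx": 0,"dy": 0,"dz": 0.004,"rx": 0,"ry": 0,"rz": 0}]}}

```text
t: 11.07
position: [538.6, 22.9, 133.0]
eef_rot: [[0.05, 0.882, 0.468], [0.999, -0.044, -0.022], [0.001, 0.469, -0.883]]
ft_force: [-0.7, 0.6, -0.4]
gripper_width: 0.1
gripper_force: 0.0
```

Call:
{"api": "step_arm", "payload": {"deltas": [{"dx": 0,"dy": 0,"dz": 0.003,"rx": 0,"ry": 0,"rz": 0},{"dx": 0,"dy": 0,"dz": 0.002,"rx": 0,"ry": 0,"rz": 0},{"dx": 0,"dy": 0,"dz": 0.002,"rx": 0,"ry": 0,"rz": 0},{"dx": 0,"dy": 0,"dz": 0.002,"rx": 0,"ry": 0,"rz": 0},{"dx": 0,"dy": 0,"dz": 0.001,"rx": 0,"ry": 0,"rz": 0}]}}

```text
t: 11.48
position: [543.2, 22.7, 124.9]
eef_rot: [[0.05, 0.882, 0.469], [0.999, -0.044, -0.022], [0.001, 0.469, -0.883]]
ft_force: [-1.8, -1.4, 0.8]
gripper_width: 0.4
gripper_force: 0.5
```

```bash
cat > st.py <<'E'
from h import *
s=ctrl.observe();print(s['t'],innest(s),(Rnest(NY).T@s['ft_force']).round(1),s['gripper_width'].round(1),s['position'].round(1))
E
python3 st.py
```

```text
Traceback (most recent call last):
  File "st.py", line 2, in <module>
    s=ctrl.observe();print(s['t'],innest(s),(Rnest(NY).T@s['ft_force']).round(1),s['gripper_width'].round(1),s['position'].round(1))
                                                                                 ^^^^^^^^^^^^^^^^^^^^^^^^
AttributeError: 'float' object has no attribute 'round'
```

Call:
{"api": "step_arm", "payload": {"deltas": [{"dx": 0,"dy": 0,"dz": 0.001,"rx": 0,"ry": 0,"rz": 0},{"dx": 0,"dy": 0,"dz": 0.001,"rx": 0,"ry": 0,"rz": 0},{"dx": 0,"dy": 0,"dz": 0.001,"rx": 0,"ry": 0,"rz": 0},{"dx": 0,"dy": 0,"dz": 0.001,"rx": 0,"ry": 0,"rz": 0},{"dx": 0,"dy": 0,"dz": 0.001,"rx": 0,"ry": 0,"rz": 0}]}}

```text
t: 11.9
position: [545.8, 22.5, 120.9]
eef_rot: [[0.05, 0.882, 0.469], [0.999, -0.044, -0.022], [0.001, 0.47, -0.883]]
ft_force: [-1.3, 0.4, 1.8]
gripper_width: 0.6
gripper_force: 1.1
```

```bash
sed -i "s/s\['gripper_width'\].round(1)/round(s['gripper_width'],1)/" st.py; python3 st.py
```

```text
11.9 (array([ 0.67,  0.18, 26.79]), array([-0.03,  0.1 , -0.04])) [-0.3  0.3  2.2] 0.6 [545.8  22.5 120.9]
```

Call:
{"api": "step_arm", "payload": {"deltas": [{"dx": 0,"dy": 0,"dz": 0.0006,"rx": 0,"ry": 0,"rz": 0},{"dx": 0,"dy": 0,"dz": 0.0006,"rx": 0,"ry": 0,"rz": 0},{"dx": 0,"dy": 0,"dz": 0.0006,"rx": 0,"ry": 0,"rz": 0},{"dx": 0,"dy": 0,"dz": 0.0006,"rx": 0,"ry": 0,"rz": 0},{"dx": 0,"dy": 0,"dz": 0.0006,"rx": 0,"ry": 0,"rz": 0}]}}

```text
t: 12.32
position: [546.6, 22.6, 119.6]
eef_rot: [[0.048, 0.882, 0.469], [0.999, -0.043, -0.022], [0.001, 0.469, -0.883]]
ft_force: [-38.7, -2.8, 44.8]
gripper_width: 0.6
gripper_force: 29.1
```

```bash
python3 st.py
```

```text
12.3167 (array([ 0.75,  0.29, 25.28]), array([ 0.02,  0.11, -0.12])) [-13.   -4.7  57.7] 0.6 [546.6  22.6 119.6]
```

Firm contact at z = 25.3 mm, which is the fingertip offset, so the tablet is home. I retreat and go to the key.

Call:
{"api": "step_arm", "payload": {"deltas": [{"dx": 0,"dy": 0,"dz": -0.004,"rx": 0,"ry": 0,"rz": 0},{"dx": 0,"dy": 0,"dz": -0.015,"rx": 0,"ry": 0,"rz": 0},{"dx": 0,"dy": 0,"dz": -0.03,"rx": 0,"ry": 0,"rz": 0},{"dx": 0,"dy": 0,"dz": -0.035,"rx": 0,"ry": 0,"rz": 0},{"dx": 0,"dy": 0,"dz": -0.035,"rx": 0,"ry": 0,"rz": 0}]}}

```text
t: 12.73
position: [490.1, 25.2, 223.4]
eef_rot: [[0.05, 0.883, 0.467], [0.999, -0.045, -0.022], [0.001, 0.468, -0.884]]
ft_force: [0.4, -0.2, 0.5]
gripper_width: 0.5
gripper_force: 0.0
```

```bash
python3 - <<'E'
from h import *
import pickle
c=snap('wrist');pickle.dump(c,open('w6.pkl','wb'));s=c['s'];print(innest(s),s['ft_force'])
g=cv2.cvtColor(c['pixels'],cv2.COLOR_RGB2GRAY)
for z in(0,2,5):print(z,proj(c,nest([32,55,z])).round(1),proj(c,nest([-32,55,z])).round(1),proj(c,nest([-32,20,z])).round(1),proj(c,nest([32,20,z])).round(1))
r=int(proj(c,nest([0,20,0]))[0,1]);x=proj(c,nest([[-32,20,0],[32,20,0]]))[:,0].astype(int)
print(r,x,c['pixels'][r,x[0]-10:x[0]+6,2],c['pixels'][r,x[1]-6:x[1]+25,2])
plan([481.6,376.1,240],Rz(.093)@DN)
E
```

```text
(array([-4.8000e-01,  3.0000e-02,  1.4352e+02]), array([ 0.11,  0.11, -0.02])) [ 0.37646792 -0.2053554   0.47130795]
0 [[291.9 134.4]] [[223.4 134.4]] [[224.4 171.4]] [[290.8 171.5]]
2 [[292.2 134.5]] [[223.1 134.4]] [[224.2 171.8]] [[291.  171.9]]
5 [[292.6 134.6]] [[222.7 134.6]] [[223.8 172.3]] [[291.4 172.4]]Traceback (most recent call last):
  File "<stdin>", line 6, in <module>
  File "h.py", line 35, in nest
    def nest(p): return Rnest(NY)@np.array(p,float)+N0
                        ~~~~~~~~~^~~~~~~~~~~~~~~~~~
ValueError: matmul: Input operand 1 has a mismatch in its core dimension 0, with gufunc signature (n?,k),(k,m?)->(n?,m?) (size 2 is different from 3)
```

```bash
python3 - <<'E'
from h import *
import pickle
c=pickle.load(open('w6.pkl','rb'))
print(c['pixels'][165,214:232,2],c['pixels'][165,284:325,2]); print(c['pixels'][128:142,257,2])
plan([481.6,376.1,240],Rz(.093)@DN)
E
```

```text
[112 112 112 113 112 109 112 105 103  95 141 209 231 233 231 231 231 230] [231 233 233 232 232 233 220 112  27  34  34  31  30  31  33  28  28  30
  31  29  27  27  34  31  21  21  18   9   5  22  27  33  30  31  27  29
  29  34  30  32  45]
[ 79  52  52  55  85 127 186 234 233 232 233 232 216 177]
10 rows {'dx': np.float64(0.0351), 'dy': np.float64(-0.0001), 'dz': np.float64(-0.0012)} rot [ 2.85  0.21 -0.79] total mm [350.  -19.3 -20.8] deg [28.5  2.1 -7.9]
```

Call:
{"api": "step_arm", "payload": {"deltas": [{"dx": 0.0351,"dy": 0,"dz": -0.0012,"rx": 2.85,"ry": 0.21,"rz": -0.79},{"dx": 0.0351,"dy": 0,"dz": -0.0012,"rx": 2.85,"ry": 0.21,"rz": -0.79},{"dx": 0.0351,"dy": 0,"dz": -0.0012,"rx": 2.85,"ry": 0.21,"rz": -0.79},{"dx": 0.0351,"dy": 0,"dz": -0.0012,"rx": 2.85,"ry": 0.21,"rz": -0.79},{"dx": 0.0351,"dy": 0,"dz": -0.0012,"rx": 2.85,"ry": 0.21,"rz": -0.79}], "hand": 0.5}}

```text
t: 13.2
position: [492.8, 202.3, 228.6]
eef_rot: [[-0.022, 0.971, 0.237], [1.0, 0.022, -0.001], [-0.007, 0.236, -0.972]]
ft_force: [0.2, -0.8, 0.2]
gripper_width: 31.5
gripper_force: 0.0
```

Call:
{"api": "step_arm", "payload": {"deltas": [{"dx": 0.0351,"dy": 0,"dz": -0.0012,"rx": 2.85,"ry": 0.21,"rz": -0.79},{"dx": 0.0351,"dy": 0,"dz": -0.0012,"rx": 2.85,"ry": 0.21,"rz": -0.79},{"dx": 0.0351,"dy": 0,"dz": -0.0012,"rx": 2.85,"ry": 0.21,"rz": -0.79},{"dx": 0.0351,"dy": 0,"dz": -0.0012,"rx": 2.85,"ry": 0.21,"rz": -0.79},{"dx": 0.0351,"dy": 0,"dz": -0.0012,"rx": 2.85,"ry": 0.21,"rz": -0.79}]}}

```text
t: 13.62
position: [483.0, 377.8, 233.3]
eef_rot: [[-0.093, 0.996, -0.012], [0.996, 0.093, 0.003], [0.004, -0.011, -1.0]]
ft_force: [0.9, -1.1, 0.3]
gripper_width: 44.0
gripper_force: 0.0
```

Call:
{"api": "step_arm", "payload": {"deltas": [{"dx": 0,"dy": 0,"dz": 0,"rx": 0,"ry": 0,"rz": 0},{"dx": 0,"dy": 0,"dz": 0,"rx": 0,"ry": 0,"rz": 0},{"dx": 0,"dy": 0,"dz": 0,"rx": 0,"ry": 0,"rz": 0},{"dx": 0,"dy": 0,"dz": 0,"rx": 0,"ry": 0,"rz": 0},{"dx": 0,"dy": 0,"dz": 0,"rx": 0,"ry": 0,"rz": 0}]}}

```text
t: 14.03
position: [483.3, 374.7, 233.7]
eef_rot: [[-0.09, 0.996, -0.009], [0.996, 0.09, 0.003], [0.004, -0.009, -1.0]]
ft_force: [-0.1, -1.2, 0.7]
gripper_width: 44.2
gripper_force: 0.0
```

```bash
cat > key.py <<'E'
from h import *
import pickle
c=snap('wrist');s=c['s'];print(s['t'],s['position'].round(1),s['eef_rot'].round(3).tolist());pickle.dump(c,open('w7.pkl','wb'))
h=cv2.cvtColor(c['pixels'],cv2.COLOR_RGB2HSV)
m=(((h[...,0]<8)|(h[...,0]>172))&(h[...,1]>150)&(h[...,2]>60)).astype(np.uint8)
n,l,st,ce=cv2.connectedComponentsWithStats(m)
for i in range(1,n):
    if st[i,4]>30: print(st[i],ce[i].round(1),cv2.minAreaRect(np.argwhere(l==i)[:,::-1].astype(np.float32)),h[l==i].mean(0).round())
K=np.array([[6,17,0],[6,-17,0],[-6,-17,0],[-6,17,0.]])@Rz(.093).T
print('pred top',proj(c,K+[481.6,376.1,120]).round(1).tolist(),'low',proj(c,K+[481.6,376.1,98]).round(1).tolist())
cv2.imwrite('pics/w7.png',cv2.cvtColor(c['pixels'],cv2.COLOR_RGB2BGR))
plan([481.6,376.1,111],Rz(.093)@DN,n=5)
E
python3 key.py
```

```text
14.0333 [483.3 374.7 233.7] [[-0.09, 0.996, -0.009], [0.996, 0.09, 0.003], [0.004, -0.009, -1.0]]
[251 172  13  42 530] [257.  192.5] ((257.0, 192.5), (41.0, 12.0), 90.0) [  2. 236. 221.]
pred top [[262.8, 179.2], [262.7, 216.6], [249.3, 216.6], [248.9, 179.2]] low [[262.5, 174.7], [262.4, 209.3], [250.0, 209.3], [249.8, 174.7]]
5 rows {'dx': np.float64(0.0002), 'dy': np.float64(-0.0002), 'dz': np.float64(0.0246)} rot [-0.1  -0.05 -0.03] total mm [  1.   -0.6 122.8] deg [-0.5 -0.2 -0.2]
```

Call:
{"api": "step_arm", "payload": {"deltas": [{"dx": 0.0037,"dy": 0,"dz": 0.025,"rx": -0.5,"ry": -0.2,"rz": -0.2},{"dx": 0,"dy": 0,"dz": 0.03,"rx": 0,"ry": 0,"rz": 0},{"dx": 0,"dy": 0,"dz": 0.025,"rx": 0,"ry": 0,"rz": 0},{"dx": 0,"dy": 0,"dz": 0.01,"rx": 0,"ry": 0,"rz": 0},{"dx": 0,"dy": 0,"dz": 0,"rx": 0,"ry": 0,"rz": 0}]}}

```text
t: 14.5
position: [481.0, 378.1, 140.8]
eef_rot: [[-0.094, 0.996, -0.005], [0.996, 0.094, -0.002], [-0.001, -0.005, -1.0]]
ft_force: [0.3, -0.6, 0.2]
gripper_width: 43.9
gripper_force: 0.0
```

```bash
sed -i 's/481.6,376.1,\(1\|9\)/483,378.4,\1/g' key.py; sed -i 's/378.4,111/378.4,114/' key.py; python3 key.py
```

```text
14.5 [481.  378.1 140.8] [[-0.094, 0.996, -0.005], [0.996, 0.094, -0.002], [-0.001, -0.005, -1.0]]
[ 249  203   21   64 1296] [258.9 235.4] ((259.0, 234.5), (19.999996185302734, 62.99999237060547), 0.0) [  2. 237. 219.]
pred top [[271.7, 215.0], [270.8, 271.6], [249.7, 271.5], [249.4, 214.9]] low [[270.0, 203.4], [269.2, 253.9], [250.7, 253.8], [250.5, 203.4]]
5 rows {'dx': np.float64(-0.0001), 'dy': np.float64(0.0001), 'dz': np.float64(0.0058)} rot [-0.02  0.    0.02] total mm [-0.6  0.8 29. ] deg [-0.1  0.   0.1]
```

Call:
{"api": "step_arm", "payload": {"deltas": [{"dx": 0,"dy": 0.0008,"dz": 0.01,"rx": 0,"ry": 0,"rz": 0},{"dx": 0,"dy": 0,"dz": 0.01,"rx": 0,"ry": 0,"rz": 0},{"dx": 0,"dy": 0,"dz": 0.007,"rx": 0,"ry": 0,"rz": 0},{"dx": 0,"dy": 0,"dz": 0,"rx": 0,"ry": 0,"rz": 0},{"dx": 0,"dy": 0,"dz": 0,"rx": 0,"ry": 0,"rz": 0}]}}

```text
t: 14.97
position: [483.1, 379.6, 116.1]
eef_rot: [[-0.095, 0.995, -0.001], [0.995, 0.095, 0.0], [0.0, -0.001, -1.0]]
ft_force: [0.1, -0.1, -0.1]
gripper_width: 44.0
gripper_force: 0.0
```

Call:
{"api": "step_arm", "payload": {"deltas": [{"dx": 0,"dy": 0,"dz": 0,"rx": 0,"ry": 0,"rz": 0},{"dx": 0,"dy": 0,"dz": 0,"rx": 0,"ry": 0,"rz": 0},{"dx": 0,"dy": 0,"dz": 0,"rx": 0,"ry": 0,"rz": 0},{"dx": 0,"dy": 0,"dz": 0,"rx": 0,"ry": 0,"rz": 0},{"dx": 0,"dy": 0,"dz": 0,"rx": 0,"ry": 0,"rz": 0}], "hand": 1, "newtons": 20}}

```text
t: 15.38
position: [483.5, 379.8, 116.8]
eef_rot: [[-0.095, 0.995, -0.0], [0.995, 0.095, 0.001], [0.001, 0.0, -1.0]]
ft_force: [0.0, 0.2, 0.8]
gripper_width: 12.4
gripper_force: 0.0
```

Call:
{"api": "step_arm", "payload": {"deltas": [{"dx": 0,"dy": 0,"dz": 0,"rx": 0,"ry": 0,"rz": 0},{"dx": 0,"dy": 0,"dz": 0,"rx": 0,"ry": 0,"rz": 0},{"dx": 0,"dy": 0,"dz": 0,"rx": 0,"ry": 0,"rz": 0},{"dx": 0,"dy": 0,"dz": 0,"rx": 0,"ry": 0,"rz": 0},{"dx": 0,"dy": 0,"dz": 0,"rx": 0,"ry": 0,"rz": 0}]}}

```text
t: 15.8
position: [483.5, 379.8, 116.7]
eef_rot: [[-0.095, 0.995, -0.0], [0.995, 0.095, 0.001], [0.001, -0.0, -1.0]]
ft_force: [-0.1, -0.8, 1.6]
gripper_width: 11.8
gripper_force: 20.0
```

```bash
python3 st.py
```

```text
15.8 (array([-72.35, 353.85,  60.89]), array([27.96,  2.09, -8.2 ])) [ 0.7 -0.8  1.4] 11.8 [483.5 379.8 116.7]
```

Call:
{"api": "step_arm", "payload": {"deltas": [{"dx": 0,"dy": 0,"dz": -0.01,"rx": 0,"ry": 0,"rz": 0},{"dx": 0,"dy": 0,"dz": -0.02,"rx": 0,"ry": 0,"rz": 0},{"dx": 0,"dy": 0,"dz": -0.025,"rx": 0,"ry": 0,"rz": 0},{"dx": 0,"dy": 0,"dz": -0.025,"rx": 0,"ry": 0,"rz": 0},{"dx": 0,"dy": 0,"dz": -0.025,"rx": 0,"ry": 0,"rz": 0}]}}

```text
t: 16.22
position: [483.2, 379.5, 222.9]
eef_rot: [[-0.095, 0.995, -0.001], [0.995, 0.095, 0.0], [0.0, -0.001, -1.0]]
ft_force: [-0.4, 0.4, 0.2]
gripper_width: 12.0
gripper_force: 20.0
```

Call:
{"api": "step_arm", "payload": {"deltas": [{"dx": 0,"dy": 0,"dz": -0.025,"rx": 0,"ry": 0,"rz": 0},{"dx": 0,"dy": 0,"dz": -0.025,"rx": 0,"ry": 0,"rz": 0},{"dx": 0,"dy": 0,"dz": -0.02,"rx": 0,"ry": 0,"rz": 0},{"dx": 0,"dy": 0,"dz": -0.01,"rx": 0,"ry": 0,"rz": 0},{"dx": 0,"dy": 0,"dz": 0,"rx": 0,"ry": 0,"rz": 0}]}}

```text
t: 16.63
position: [484.4, 380.2, 304.8]
eef_rot: [[-0.095, 0.995, 0.004], [0.995, 0.095, 0.003], [0.003, 0.004, -1.0]]
ft_force: [-0.2, -0.1, 0.6]
gripper_width: 11.8
gripper_force: 20.0
```

```bash
python3 - <<'E'
from h import *
s=ctrl.observe();print(s['position'],s['gripper_width'])
plan(nest([57.3,1.4,150]),RT,n=15)
E
```

```text
[484.43442521 380.18592946 304.82715263] 11.84275292496273
15 rows {'dx': np.float64(-0.0238), 'dy': np.float64(0.0021), 'dz': np.float64(0.004)} rot [-1.85 -0.15  0.54] total mm [-359.7   19.3   47.7] deg [-27.7  -2.2   8.2]
```

Call:
{"api": "step_arm", "payload": {"deltas": [{"dx": -0.0238,"dy": 0.0021,"dz": 0.004,"rx": -1.85,"ry": -0.15,"rz": 0.54},{"dx": -0.0238,"dy": 0.0021,"dz": 0.004,"rx": -1.85,"ry": -0.15,"rz": 0.54},{"dx": -0.0238,"dy": 0.0021,"dz": 0.004,"rx": -1.85,"ry": -0.15,"rz": 0.54},{"dx": -0.0238,"dy": 0.0021,"dz": 0.004,"rx": -1.85,"ry": -0.15,"rz": 0.54},{"dx": -0.0238,"dy": 0.0021,"dz": 0.004,"rx": -1.85,"ry": -0.15,"rz": 0.54}]}}

```text
t: 17.05
position: [503.4, 260.5, 280.4]
eef_rot: [[-0.047, 0.986, 0.159], [0.999, 0.048, -0.002], [-0.01, 0.159, -0.987]]
ft_force: [0.3, -0.4, 0.3]
gripper_width: 11.8
gripper_force: 20.0
```

Call:
{"api": "step_arm", "payload": {"deltas": [{"dx": -0.0238,"dy": 0.0021,"dz": 0.004,"rx": -1.85,"ry": -0.15,"rz": 0.54},{"dx": -0.0238,"dy": 0.0021,"dz": 0.004,"rx": -1.85,"ry": -0.15,"rz": 0.54},{"dx": -0.0238,"dy": 0.0021,"dz": 0.004,"rx": -1.85,"ry": -0.15,"rz": 0.54},{"dx": -0.0238,"dy": 0.0021,"dz": 0.004,"rx": -1.85,"ry": -0.15,"rz": 0.54},{"dx": -0.0238,"dy": 0.0021,"dz": 0.004,"rx": -1.85,"ry": -0.15,"rz": 0.54}]}}

```text
t: 17.47
position: [521.2, 141.9, 264.6]
eef_rot: [[0.002, 0.949, 0.316], [1.0, 0.001, -0.011], [-0.01, 0.316, -0.949]]
ft_force: [1.6, 0.6, 0.1]
gripper_width: 11.8
gripper_force: 20.0
```

Call:
{"api": "step_arm", "payload": {"deltas": [{"dx": -0.0238,"dy": 0.0021,"dz": 0.004,"rx": -1.85,"ry": -0.15,"rz": 0.54},{"dx": -0.0238,"dy": 0.0021,"dz": 0.004,"rx": -1.85,"ry": -0.15,"rz": 0.54},{"dx": -0.0238,"dy": 0.0021,"dz": 0.004,"rx": -1.85,"ry": -0.15,"rz": 0.54},{"dx": -0.0238,"dy": 0.0021,"dz": 0.004,"rx": -1.85,"ry": -0.15,"rz": 0.54},{"dx": -0.0238,"dy": 0.0021,"dz": 0.004,"rx": -1.85,"ry": -0.15,"rz": 0.54}]}}

```text
t: 17.88
position: [535.9, 22.7, 251.1]
eef_rot: [[0.051, 0.884, 0.464], [0.999, -0.043, -0.027], [-0.003, 0.465, -0.885]]
ft_force: [0.8, -0.1, -0.4]
gripper_width: 12.1
gripper_force: 20.0
```

Call:
{"api": "step_arm", "payload": {"deltas": [{"dx": 0,"dy": 0,"dz": 0,"rx": 0,"ry": 0,"rz": 0},{"dx": 0,"dy": 0,"dz": 0,"rx": 0,"ry": 0,"rz": 0},{"dx": 0,"dy": 0,"dz": 0,"rx": 0,"ry": 0,"rz": 0},{"dx": 0,"dy": 0,"dz": 0,"rx": 0,"ry": 0,"rz": 0},{"dx": 0,"dy": 0,"dz": 0,"rx": 0,"ry": 0,"rz": 0}]}}

```text
t: 18.3
position: [537.0, 24.6, 253.0]
eef_rot: [[0.049, 0.884, 0.465], [0.999, -0.041, -0.026], [-0.003, 0.466, -0.885]]
ft_force: [-0.2, -1.7, -0.5]
gripper_width: 11.5
gripper_force: 20.0
```

```bash
python3 st.py; python3 - <<'E'
from h import *
plan(nest([57.3,1.4,150]),RT,n=5)
E
```

```text
18.3 (array([ 54.8 ,   1.86, 147.71]), array([ 0.24, -0.11, -0.21])) [-0.4 -1.7 -0.4] 11.5 [537.   24.6 253. ]
5 rows {'dx': np.float64(-0.0001), 'dy': np.float64(0.0005), 'dz': np.float64(-0.0005)} rot [-0.05  0.02  0.04] total mm [-0.5  2.5 -2.3] deg [-0.2  0.1  0.2]
```

Call:
{"api": "step_arm", "payload": {"deltas": [{"dx": -0.0005,"dy": 0.0025,"dz": 0,"rx": -0.2,"ry": 0.1,"rz": 0.2},{"dx": 0,"dy": 0,"dz": 0.01,"rx": 0,"ry": 0,"rz": 0},{"dx": 0,"dy": 0,"dz": 0.01,"rx": 0,"ry": 0,"rz": 0},{"dx": 0,"dy": 0,"dz": 0,"rx": 0,"ry": 0,"rz": 0},{"dx": 0,"dy": 0,"dz": 0,"rx": 0,"ry": 0,"rz": 0}]}}

```text
t: 18.72
position: [548.1, 22.8, 235.1]
eef_rot: [[0.052, 0.883, 0.466], [0.999, -0.046, -0.024], [0.0, 0.467, -0.884]]
ft_force: [0.4, -0.2, -0.4]
gripper_width: 11.6
gripper_force: 20.0
```

```bash
python3 st.py; python3 - <<'E'
from h import *
c=snap('wrist');s=c['s']
im=cv2.cvtColor(c['pixels'],cv2.COLOR_RGB2BGR)
K=lambda x,y,z:((proj(c,s['eef_rot']@np.array([x,y,z],float)+s['position'])-[180,80])*4).round(0)
print('foot',K(15.6,6,106.7),K(15.6,-6,106.7));
print('slot',[((proj(c,nest(p))-[180,80])*4).round(0).tolist() for p in ([50,19,-2],[64.5,19,0],[50,0,-2],[64.5,0,0],[46,19,-2],[68.5,19,0],[36,53,-2])])
cv2.imwrite('pics/w8.png',cv2.resize(im[80:230,180:360],None,fx=4,fy=4,interpolation=cv2.INTER_CUBIC))
E
```

```text
18.7167 (array([ 56.25,   0.56, 126.6 ]), array([ 0.17, -0.03,  0.06])) [ 0.2 -0.2 -0.6] 11.6 [548.1  22.8 235.1]
foot [[336. 415.]] [[279. 415.]]
slot [[[281.0, 382.0]], [[345.0, 384.0]], [[282.0, 463.0]], [[345.0, 465.0]], [[264.0, 382.0]], [[363.0, 384.0]], [[217.0, 230.0]]]
```

View pics/w8.png

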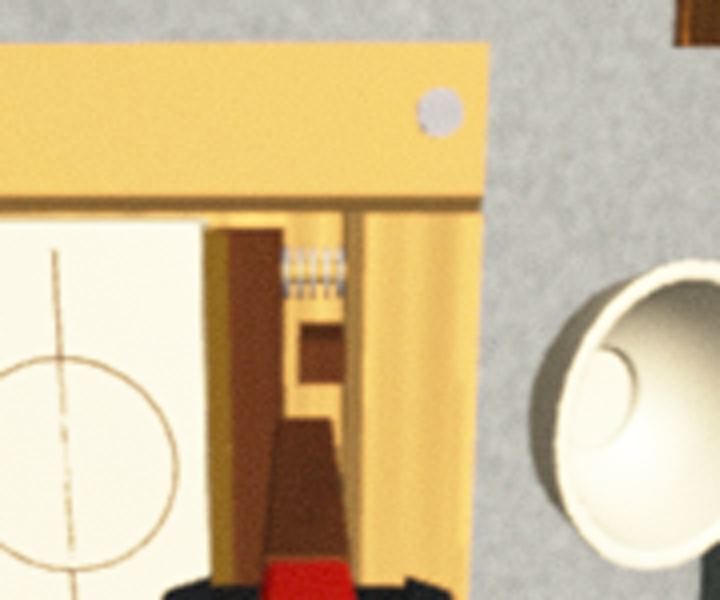

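The key foot edge is at crop (280–334, 418). The slot opening spans columns 281–345, and the end guide's edge is at row 382. So it is about 1 mm off each way. I correct that and insert.

Call:
{"api": "step_arm", "payload": {"deltas": [{"dx": 0.0013,"dy": 0.001,"dz": 0,"rx": -0.15,"ry": 0,"rz": 0},{"dx": 0,"dy": 0,"dz": 0.004,"rx": 0,"ry": 0,"rz": 0},{"dx": 0,"dy": 0,"dz": 0.004,"rx": 0,"ry": 0,"rz": 0},{"dx": 0,"dy": 0,"dz": 0.004,"rx": 0,"ry": 0,"rz": 0},{"dx": 0,"dy": 0,"dz": 0.003,"rx": 0,"ry": 0,"rz": 0}]}}

```text
t: 19.18
position: [556.6, 23.4, 223.4]
eef_rot: [[0.052, 0.881, 0.471], [0.999, -0.046, -0.025], [-0.0, 0.471, -0.882]]
ft_force: [-0.4, 0.8, -0.7]
gripper_width: 11.8
gripper_force: 20.0
```

```bash
python3 st.py
```

```text
19.1833 (array([ 58.24,   1.63, 112.29]), array([-0.12, -0.05,  0.06])) [-0.8  0.8 -0.4] 11.8 [556.6  23.4 223.4]
```

Call:
{"api": "step_arm", "payload": {"deltas": [{"dx": 0,"dy": -0.0007,"dz": 0.002,"rx": 0.1,"ry": 0,"rz": 0},{"dx": 0,"dy": 0,"dz": 0.003,"rx": 0,"ry": 0,"rz": 0},{"dx": 0,"dy": 0,"dz": 0.003,"rx": 0,"ry": 0,"rz": 0},{"dx": 0,"dy": 0,"dz": 0.002,"rx": 0,"ry": 0,"rz": 0},{"dx": 0,"dy": 0,"dz": 0.002,"rx": 0,"ry": 0,"rz": 0}]}}

```text
t: 19.6
position: [561.6, 23.1, 212.7]
eef_rot: [[0.052, 0.882, 0.469], [0.999, -0.046, -0.025], [-0.0, 0.47, -0.883]]
ft_force: [-0.7, 0.1, -0.3]
gripper_width: 12.3
gripper_force: 20.0
```

```bash
python3 st.py
```

```text
19.6 (array([ 57.68,   1.63, 100.49]), array([-0.03, -0.06,  0.06])) [-0.8  0.   0.1] 12.3 [561.6  23.1 212.7]
```

Foot 6 mm below the face, no contact. I continue.

Call:
{"api": "step_arm", "payload": {"deltas": [{"dx": 0,"dy": -0.0003,"dz": 0.002,"rx": 0,"ry": 0,"rz": 0},{"dx": 0,"dy": 0,"dz": 0.003,"rx": 0,"ry": 0,"rz": 0},{"dx": 0,"dy": 0,"dz": 0.003,"rx": 0,"ry": 0,"rz": 0},{"dx": 0,"dy": 0,"dz": 0.003,"rx": 0,"ry": 0,"rz": 0},{"dx": 0,"dy": 0,"dz": 0.003,"rx": 0,"ry": 0,"rz": 0}]}}

```text
t: 20.02
position: [568.0, 22.8, 200.2]
eef_rot: [[0.052, 0.881, 0.469], [0.999, -0.046, -0.025], [-0.0, 0.47, -0.883]]
ft_force: [0.3, 0.7, -0.6]
gripper_width: 11.9
gripper_force: 20.0
```

```bash
python3 st.py
```

```text
20.0167 (array([57.4 ,  1.62, 86.43]), array([-0.03, -0.06,  0.06])) [-0.   0.7 -0.6] 11.9 [568.   22.8 200.2]
```

Call:
{"api": "step_arm", "payload": {"deltas": [{"dx": 0,"dy": 0,"dz": 0.003,"rx": 0,"ry": 0,"rz": 0},{"dx": 0,"dy": 0,"dz": 0.003,"rx": 0,"ry": 0,"rz": 0},{"dx": 0,"dy": 0,"dz": 0.002,"rx": 0,"ry": 0,"rz": 0},{"dx": 0,"dy": 0,"dz": 0.002,"rx": 0,"ry": 0,"rz": 0},{"dx": 0,"dy": 0,"dz": 0.001,"rx": 0,"ry": 0,"rz": 0}]}}

```text
t: 20.43
position: [573.0, 22.5, 190.4]
eef_rot: [[0.052, 0.882, 0.469], [0.999, -0.046, -0.025], [-0.0, 0.47, -0.883]]
ft_force: [0.4, -1.2, -0.2]
gripper_width: 12.0
gripper_force: 20.0
```

Call:
{"api": "step_arm", "payload": {"deltas": [{"dx": 0,"dy": 0,"dz": 0.001,"rx": 0,"ry": 0,"rz": 0},{"dx": 0,"dy": 0,"dz": 0.0007,"rx": 0,"ry": 0,"rz": 0},{"dx": 0,"dy": 0,"dz": 0.0007,"rx": 0,"ry": 0,"rz": 0},{"dx": 0,"dy": 0,"dz": 0.0004,"rx": 0,"ry": 0,"rz": 0},{"dx": 0,"dy": 0,"dz": 0,"rx": 0,"ry": 0,"rz": 0}]}}

```text
t: 20.85
position: [574.3, 22.4, 188.3]
eef_rot: [[0.052, 0.881, 0.469], [0.999, -0.046, -0.025], [-0.0, 0.47, -0.883]]
ft_force: [0.3, -0.2, -0.6]
gripper_width: 11.8
gripper_force: 20.0
```

```bash
python3 st.py
```

```text
20.85 (array([57.45,  1.59, 72.95]), array([-0.04, -0.06,  0.06])) [-0.  -0.2 -0.7] 11.8 [574.3  22.4 188.3]
```

Call:
{"api": "step_arm", "payload": {"deltas": [{"dx": 0,"dy": 0,"dz": 0.0003,"rx": 0,"ry": 0,"rz": 0},{"dx": 0,"dy": 0,"dz": 0.0002,"rx": 0,"ry": 0,"rz": 0},{"dx": 0,"dy": 0,"dz": 0.0002,"rx": 0,"ry": 0,"rz": 0},{"dx": 0,"dy": 0,"dz": 0.0002,"rx": 0,"ry": 0,"rz": 0},{"dx": 0,"dy": 0,"dz": 0,"rx": 0,"ry": 0,"rz": 0}]}}

```text
t: 21.27
position: [574.9, 22.4, 188.2]
eef_rot: [[0.052, 0.881, 0.47], [0.999, -0.046, -0.025], [-0.001, 0.471, -0.882]]
ft_force: [-6.6, 0.8, 7.6]
gripper_width: 11.9
gripper_force: 20.0
```

```bash
python3 st.py
```

```text
21.2667 (array([57.9 ,  1.61, 72.67]), array([-0.07, -0.06,  0.04])) [-2.3  0.4  9.8] 11.9 [574.9  22.4 188.2]
```

It has bottomed at 10 N. I release and back off.

Call:
{"api": "step_arm", "payload": {"deltas": [{"dx": 0,"dy": 0,"dz": -0.0005,"rx": 0,"ry": 0,"rz": 0},{"dx": 0,"dy": 0,"dz": 0,"rx": 0,"ry": 0,"rz": 0},{"dx": 0,"dy": 0,"dz": 0,"rx": 0,"ry": 0,"rz": 0},{"dx": 0,"dy": 0,"dz": 0,"rx": 0,"ry": 0,"rz": 0},{"dx": 0,"dy": 0,"dz": 0,"rx": 0,"ry": 0,"rz": 0}], "hand": 0.5}}

```text
t: 21.68
position: [574.5, 22.5, 187.8]
eef_rot: [[0.052, 0.882, 0.469], [0.999, -0.046, -0.025], [-0.0, 0.47, -0.883]]
ft_force: [-0.3, 0.0, -0.0]
gripper_width: 42.9
gripper_force: 0.0
```

Call:
{"api": "step_arm", "payload": {"deltas": [{"dx": 0,"dy": 0,"dz": -0.005,"rx": 0,"ry": 0,"rz": 0},{"dx": 0,"dy": 0,"dz": -0.015,"rx": 0,"ry": 0,"rz": 0},{"dx": 0,"dy": 0,"dz": -0.03,"rx": 0,"ry": 0,"rz": 0},{"dx": 0,"dy": 0,"dz": -0.035,"rx": 0,"ry": 0,"rz": 0},{"dx": 0,"dy": 0,"dz": -0.025,"rx": 0,"ry": 0,"rz": 0}]}}

```text
t: 22.1
position: [522.1, 25.3, 287.2]
eef_rot: [[0.052, 0.881, 0.47], [0.999, -0.046, -0.025], [-0.001, 0.471, -0.882]]
ft_force: [1.0, -0.8, 0.5]
gripper_width: 44.0
gripper_force: 0.0
```

Call:
{"api": "step_arm", "payload": {"deltas": [{"dx": 0,"dy": 0,"dz": 0,"rx": 0,"ry": 0,"rz": 0},{"dx": 0,"dy": 0,"dz": 0,"rx": 0,"ry": 0,"rz": 0},{"dx": 0,"dy": 0,"dz": 0,"rx": 0,"ry": 0,"rz": 0},{"dx": 0,"dy": 0,"dz": 0,"rx": 0,"ry": 0,"rz": 0},{"dx": 0,"dy": 0,"dz": 0,"rx": 0,"ry": 0,"rz": 0}]}}

```text
t: 22.52
position: [522.4, 25.2, 283.2]
eef_rot: [[0.053, 0.883, 0.467], [0.999, -0.046, -0.024], [0.0, 0.467, -0.884]]
ft_force: [0.0, -0.1, -0.7]
gripper_width: 44.4
gripper_force: 0.0
```

```bash
python3 - <<'E'
from h import *
c=snap('wrist');s=c['s'];print(s['t'],innest(s),s['gripper_width'])
h=cv2.cvtColor(c['pixels'],cv2.COLOR_RGB2HSV)
m=(((h[...,0]<8)|(h[...,0]>172))&(h[...,1]>180)&(h[...,2]>100)).astype(np.uint8)
n,l,st,ce=cv2.connectedComponentsWithStats(m)
print([st[i].tolist() for i in range(1,n) if st[i,4]>60])
for z in (76,86):print(z,[proj(c,nest([57.3+a,b-.5,z])).round(0).tolist() for a in(-6,6) for b in (-17,17)],[proj(c,nest([57.3,16.5,z-22])).round(0).tolist()])
p=c['pixels']
y=int(proj(c,nest([0,20,0]))[0,1]);print(y,[proj(c,nest([x,20,0])).round(1).tolist() for x in(-32,32)]);
b=p[y,:,2].astype(int);i=np.where(b>200)[0];print(i.min(),i.max())
y=int(proj(c,nest([0,55,0]))[0,1]);print(y,p[y-5:y+6,int(proj(c,nest([0,55,0]))[0,0]),2])
E
```

```text
22.5167 (array([ 56.12,   1.74, 181.14]), array([ 0.14, -0.03,  0.08])) 44.44907592845261
[[241, 179, 17, 44, 654]]
76 [[[252.0, 223.0]], [[251.0, 185.0]], [[265.0, 223.0]], [[266.0, 185.0]]] [[[258.0, 180.0]]]
86 [[[251.0, 228.0]], [[251.0, 188.0]], [[266.0, 228.0]], [[266.0, 188.0]]] [[[258.0, 182.0]]]
166 [[[177.0, 166.9]], [[235.2, 166.9]]]
178 362
134 [ 66  50  53  83 128 187 231 235 234 233 226]
```

The key leans about 0.07 rad in the slot's clearance, well under the limit, and it is at full depth. The tablet's edges match flush. I hand in.

```bash
python3 -c "
from cell import ctrl
print(ctrl.job_done())"
```

```text
the job is handed in; nothing more can be done
None
```

I handed the job in at about 22.5 s: the tablet is pressed home and reads flush with the board, and the red-topped key stands at the bottom of the slot, leaning about 0.07 rad (limit 0.15), with the gripper clear; no verdict came back.

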